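# Zero a biscuit spread gauge, set its sprung leg to the clip and lock the cam lever

### The arm

A 6-joint arm with a two-finger parallel gripper is mounted at the origin on a cart in front of the work surface, level with it; the furniture and walls round the work are solid. World frame = base frame: x ahead of the robot, y to its left, z up, the work surface at z = 0. Lengths are in m, angles in degrees, forces in N, time in s.
With the tool pointing down it reaches from about 0.425 to 0.95 m from the base axis. Payload 3.5 kg.
Tool frame: the origin (TCP) lies on the centre line of the jaws, within the pads' length; the fingertips stand tip_extent ahead of it and the grasp point (between the pads) lies 3 mm ahead of it (tip_extent is the distance from the TCP to the fingertips, in m); z points along the fingers, y is the line along which they close (so a half turn about z gives the same grasp; the last joint's range is limited). The gripper opens to 85 mm and grips with 20 to 120 N. Pads are 22 mm wide; open, the fingers measure 114 mm over their backs; the gripper's body (76 mm by 85 mm) begins 54 mm behind the grasp point. The pads swing forward as they close: fully open they stand 13 mm farther back than shut.
Start: joints at [-84.855, 16.404, 90.338, -0, 73.258, -8.594], TCP at [0.16, -0.656, 0.223] pointing down, gripper open.
Joint ranges: [-158.93, 158.93], [-51.34, 127.21], [12.03, 142.37], [-87.48, 267.48], [13.55, 161.25], [-162.69, 162.69]. Speed limits (degrees/s): [159.86, 159.86, 180, 180, 180, 180].

### API

Orientations are given as a 3x3 rotation matrix whose columns are the frame's x, y, z axes.
In Python, from station import * gives the robot as it stands.
- The arm moves only by the tool servo_tool, never from a script. Its argument "deltas" is a list that holds one entry, the list of rows, each a list of 5 numbers: the shift along the tool's x, y, z in mm, then the turn about the tool's z in degrees, then the closure, from -1 (fully open) to 1 (shut). In form: [[[dx, dy, dz, spin, hand], ...]]. A call has exactly 8 rows; each row is the pose to reach, as a shift and turn from the pose commanded when the call began, along the tool's axes at that moment; what a row does not reach only later rows make up. A row lasts 1/10 s, in which the tool goes at most 50 mm and 8.59 degrees, less where a joint would pass 70% of its speed; a pose out of reach is approached as far as the arm can. A call with a gripper value outside its range is refused whole. The fingers move at their own pace and stop on an object; "squeeze" is the grip in N (left out, the last holds). Time passes only in rows, so rows that repeat a pose let the fingers close, or fill a call up. It gives the time, the measured TCP pose, the force, the opening and the grip force at its end, in the units of the state.
- state(): the state, without advancing time (a new reading comes with each control period).
- capture(name): name is "scene" or "side" or "wrist"; returns a dict with "image" (420x560x3 uint8, red, green, blue), "range_z" (420x560 float32, m along the optical axis (not along the pixel's ray), 0 where there is no reading), "K" (3x3 intrinsics, pixels), "D" ([k1, k2, p1, p2, k3] as OpenCV has them; the pictures are not rectified), "rvec" (rotation vector, rad) and "tvec" (3), from world to camera coordinates, as OpenCV has them. Camera axes: x right, y down, z forward; pixel columns grow to the right and rows downward; lengths in m; the calibration is good to about 2 mm. A picture is of the moment at which its call begins.
- job_done(): hands the job in; it is judged then, once.
Trained networks look in the newest picture that a camera, given by its name, has taken for a name from the list of things; names that differ only in an ending like _2 or _b are one class to them, and where a whole thing is asked for, a point or a joint stands for the part that bears it (a point fixed in the world has none). Each returns a list of dicts, best first, with "confidence" (0 to 1); they miss things now and then, are a little off and sometimes report something else, mostly with a low value. They report only what shows in the picture. A call takes as long as a camera call. They do not tell look-alikes from the thing itself.
- look_for(camera, thing): "centre" ([x, y, z] in m, in world coordinates, good to about 4 mm: the middle of the surface that is visible of it).
- masks_of(camera, thing): "pixels" (420x560 bool, what is visible of it).
- mark_of(camera, thing): "centre" ([x, y, z] in m, in world coordinates, good to about 4 mm: a listed point, or the origin of a listed thing).
The state is a dict: "time_s": time; "joint_positions": joint angles; "qd": joint speeds; "tau": joint torques, N m; "ee_pos": TCP position; "tcp_rot": TCP orientation; "contact_force": force on the tool from outside, world axes, zero at the start; "torque": the same for the moment, N m; "finger_gap": finger opening in m; "finger_force": force on a finger pad.
Only numpy, scipy, OpenCV 4.12 (cv2) and the standard library are available. Lean on these libraries where they do the work, as an engineer would, in place of code of your own. Each camera call takes 0.05 s, during which the arm holds its last target. There are 200 camera calls.

### The job

Get the biscuit spread gauge ready. With its sliding leg still shut, press the zero button at the bottom of the small round hole fully down with the needle of the hand probe, and stand the probe upright back in its tube stand. Then draw the sprung leg open until its index is in line with the setting clip on the front edge, hold it there while you swing the cam lever fully shut, and finish still gripping the leg and the shut lever, leaving everything else on the bench where it is.

Things in the scene. Friction and masses are not known exactly. Their poses are not given: they have to be found in the camera images.
- gauge: Biscuit gauge, fixed: base 110 (x) x 262 (y) mm, top 14 mm high. Origin at the middle of its underside; its front (scale, clip, lever) faces its -x, roughly to the robot. At the -y end a grey readout housing (100 x 63, top 46 mm high), then a steel anvil plate, 64 high, face at y = -54. A steel bed 44 wide, top 26 mm high, centred on x = +15, runs on to the +y end and carries the sliding leg.
- zero_hole (a point): Mouth of the recessed zero button, in the flat top of the readout housing near its front outer corner: gauge x -30, y -108.5, z 46 mm. A round hole 13 mm across with a thin black ring round it; the button's top lies 4 mm below the mouth. (The black dot beside it is only a sensor window.)
- zero_button (a joint): Travel of the zero button, m: 0 = up, 0.003 = fully down; springs back. Starts to move at about 1.4 N, bottoms at 4 N.
- leg_slide (a joint): Opening of the sliding leg, m: 0 = shut against the anvil (start), grows as it slides along the gauge's +y, at most 0.085. A spring pulls it shut with 4.5 N (shut) to 6 N (open): it runs back if let go while the lever is open.
- grip_bay (a point): Point on the sliding leg, moving with it, where the fingers go; axes as the gauge's, 50 mm above the bench, on the front face of the fixed thumb rib (14 mm thick towards +x, top 62 mm high) that joins the leg's jaw plate and end wall. End wall 12 mm away to +y, the jaw plate 50 mm to -y. Floor of the bay 35 mm high. Fingers closed along the gauge's x pinch rib and lever and so shut the lever.
- end_wall (a point): Middle of the inner (-y) face of the sliding leg's end wall, an upright plate 74 mm wide (gauge x -23 to +51), 10 mm thick, top 64 mm above the bench; this point is 50 mm above the bench. Fingers standing in the bay push it along the gauge's +y to open the leg. The jaw plate, 62 mm away to -y, is as high and 70 mm wide.
- cam_lever (a joint): Angle of the cam lever, rad: 0 = fully shut, parallel to the rib; starts 0.45 to 0.65 open, stop at 0.75. Its upright pin is on the leg, 43 mm to -y and 11 mm to -x of grip_bay; it opens to the front (gauge -x). It stays where left; 2 to 4 N at the tip moves it. Over rib and lever: 28 mm when shut, centred on grip_bay; 57 mm at the widest start. Shut, its eccentric wedges the leg on the bed.
- lever_tip (a point): Free end of the lever's blade, 46 mm from its pin, 50 mm above the bench; the blade is dark steel, 6 mm thick (8 at the tip), from 36 to 62 mm above the bench.
- leg_index (a point): Lower end of the sliding leg's index needle, in the plane of its jaw face, in front of the bed: gauge x -36 mm, 16 mm above the bench, at the inner edge of the white scale. Axes as the gauge's. grip_bay lies 60 mm further along +y.
- mark (a point): Nose of the setting clip: the length mark, gauge x -36 mm, 16 mm above the bench. Axes as the gauge's. The leg is set when leg_index is level with it along the gauge's y.
- set_clip: Small steel clip, 10 mm wide, 18 mm high, on the front edge of the gauge's base, with a thin black line on top that points at the bed; fixed. Axes as the gauge's; it sits 45 to 75 mm from the anvil face along +y. Origin on the bench under the gauge's lengthwise centre line, level with the mark in y.
- stand: Probe stand, fixed: dark round foot 72 mm across with an upright steel tube, 24 mm bore, 30 mm outside, flared mouth 37 mm across, 135 mm above the bench; floor of the tube 16 mm above the bench. Origin at the centre of its underside.
- stand_mouth (a point): Centre of the tube's mouth, 135 mm above the bench.
- probe: Hand probe, 210 mm long, 60 g: round yellow handle 17.4 mm thick, 100 mm long, then a stainless needle 3.2 mm thick, 110 mm long. Its x axis runs along it to the needle's tip. It stands needle down in the stand, tip on the tube's floor, so that 90 mm of handle stand clear above the mouth. Origin halfway along, 9 mm off the axis.
- probe_tip (a point): Tip of the probe's needle, on its axis.
- probe_grip (a point): Middle of the handle on the probe's axis, 160 mm from the tip; the handle reaches 50 mm either way.
- petri_dish: Bystander: a covered petri dish, 63 mm across, 16 mm high. Origin under its centre.
- ring_cutter: Bystander: a bare metal ring cutter, 63 mm across, 33 mm high. Origin under its centre.
- timer: Bystander: a small white square timer, 66 x 66 x 19 mm. Origin under its centre.
- dough_ball: Bystander: a single dough piece, 37 mm across, 39 mm high. Origin under its centre.
Things that resemble listed ones, but are neither listed nor needed, are in the scene too. What is shaped like the stand but turquoise is not meant.

How it is judged (in metres and radians):
On the way, in this order (a step that is already met when the one before it is completed fails the run):
1. the needle presses the zero button fully down while the leg is shut (value of joint zero_button above 0.0024 m and contact force between probe and zero_button above 0.5 N and value of joint leg_slide below 0.002 m), for 0.05 s.
2. the probe stands released in its stand again (horizontal distance between probe_tip and stand below 0.013 m and height (world z) of probe_tip between 0.01 and 0.025 m and angle between probe's own x axis and vertical above 2.95 rad and contact force between the fingers and probe below 0.1 N), for 0.2 s.
3. the leg is held at the clip with the lever still open (y of leg_index in the frame of mark between -0.003 and 0.003 m and value of joint cam_lever above 0.3 rad and contact force between the fingers and leg_slide above 1 N), for 0.2 s.
At the end, for the whole second after the job is handed in: The cam lever is shut (under 0.08 rad) with the leg's index within 3 mm of the clip, the fingers still press on the leg and on the lever with over 3 N and nothing moves; the probe stands released and upright (within about 11 degrees) in the tube of its stand (all of step 2 and value of joint cam_lever below 0.08 rad and y of leg_index in the frame of mark between -0.003 and 0.003 m and contact force between the fingers and leg_slide above 3 N and contact force between the fingers and cam_lever above 3 N and linear speed of leg_slide below 0.005 m/s); the arm keeps its last pose, push and grip.
It fails at once if a bystander (dish, ring cutter, timer, dough piece) is moved more than 15 mm (distance of any of petri_dish, ring_cutter, timer, dough_ball from where it was at the start of the episode above 0.015 m).
It also fails if it takes over 58 s, if anything falls off the work surface, if the arm or the gripper's body presses on something with over 40 N, if the wrist force passes 120 N, or if a joint passes its speed limit or range.

## Working session

There is one attempt and no reset: what is moved stays moved. The work goes in short steps, Python scripts to look and compute and a tool call to move; the robot and the scene stay as the last step left them, time stands still between calls to the robot, and variables do not carry over. Pictures are saved under pics/ and viewed, at most 10 in all, crops included, and the job is handed in when it is done.

Besides the shell and the picture viewer there is one more tool, called after ">>>" as name(argument=value, ...), one argument or row to a line, values as JSON. servo_tool: Moves the arm, as the interface text tells. Its arguments: {"type":"object","properties":{"deltas":{"type":"array","items":{"type":"array","items":{"type":"array","items":{"type":"number"}}}},"squeeze":{"type":"number"}},"required":["deltas"]}

```bash
mkdir -p pics; ls; cat > h.py <<'E'
from station import *
import numpy as np, cv2
def save(c,name,crop=None,s=1):
    im=c["image"][:,:,::-1]
    if crop: x0,y0,x1,y1=crop; im=im[y0:y1,x0:x1]
    cv2.imwrite("pics/"+name,cv2.resize(im,None,fx=s,fy=s,interpolation=cv2.INTER_CUBIC))
def RT(c): return cv2.Rodrigues(np.array(c["rvec"],float))[0],np.array(c["tvec"],float).ravel()
def world(c,u,v,z=None):
    "pixel to world: with range, or on plane of height z"
    R,t=RT(c); n=cv2.undistortPoints(np.array([[[u,v]]],float),np.array(c["K"]),np.array(c["D"],float)).ravel()
    d=np.array([n[0],n[1],1.])
    if z is None: return R.T@(d*c["range_z"][int(round(v)),int(round(u))]-t)
    o=-R.T@t; w=R.T@d; return o+w*(z-o[2])/w[2]
def proj(c,P): return cv2.projectPoints(np.array(P,float).reshape(-1,1,3),np.array(c["rvec"],float),np.array(c["tvec"],float),np.array(c["K"]),np.array(c["D"],float))[0].reshape(-1,2)
E
python3 - <<'E'
from h import *
s=state(); print(s["time_s"],np.round(s["tcp_rot"],3).tolist(),{k:s[k] for k in s if "tip" in k})
for n in ("scene","side"):
    c=capture(n); save(c,n+"0.png",s=1.4)
    for t in ("gauge","zero_hole","grip_bay","end_wall","lever_tip","leg_index","mark","set_clip","stand","stand_mouth","probe","probe_tip","probe_grip","petri_dish","ring_cutter","timer","dough_ball"):
        print(n,t,[(np.round(d["centre"],3).tolist(),round(d["confidence"],2),proj(c,d["centre"]).astype(int)[0].tolist()) for d in mark_of(n,t)[:3]])
print(state()["time_s"])
E
```

```text
pics
0.0 [[0.971, 0.238, -0.0], [0.238, -0.971, 0.002], [0.0, -0.002, -1.0]] {}
scene gauge [([0.452, 0.266, 0.002], 0.9, [261, 307]), ([0.414, 0.218, 0.014], 0.29, [261, 333])]
scene zero_hole [([0.418, 0.157, 0.041], 0.61, [285, 350])]
scene grip_bay [([0.452, 0.268, 0.051], 0.79, [260, 292])]
scene end_wall [([0.472, 0.282, 0.054], 0.7, [263, 280])]
scene lever_tip [([0.416, 0.273, 0.054], 0.78, [242, 301])]
scene leg_index [([0.411, 0.216, 0.014], 0.88, [260, 335])]
scene mark [([0.425, 0.284, 0.017], 0.6, [243, 304]), ([0.65, 0.287, 0.122], 0.31, [336, 206])]
scene set_clip []
scene stand [([0.645, 0.277, 0.0], 0.86, [332, 249]), ([0.357, 0.521, -0.001], 0.6, [146, 247]), ([0.646, 0.278, 0.176], 0.59, [341, 190])]
scene stand_mouth [([0.353, 0.521, 0.135], 0.81, [130, 205]), ([0.644, 0.281, 0.136], 0.74, [337, 205])]
scene probe [([0.646, 0.283, 0.122], 0.69, [336, 208]), ([0.418, 0.273, 0.05], 0.56, [243, 301])]
scene probe_tip []
scene probe_grip []
scene petri_dish [([0.6, 0.486, -0.004], 0.55, [251, 201])]
scene ring_cutter [([0.681, 0.43, -0.001], 0.89, [296, 197]), ([0.642
[... 480 characters left out ...]
0.176], 0.28, [329, 194])]
side lever_tip [([0.423, 0.275, 0.054], 0.55, [207, 265])]
side leg_index []
side mark [([0.48, 0.543, 0.0], 0.65, [234, 230]), ([0.418, 0.281, 0.02], 0.52, [206, 280])]
side set_clip []
side stand [([0.355, 0.527, 0.006], 0.83, [179, 234])]
side stand_mouth [([0.359, 0.523, 0.133], 0.87, [176, 181]), ([0.643, 0.28, 0.135], 0.65, [329, 215])]
side probe [([0.651, 0.286, 0.126], 0.85, [333, 218])]
side probe_tip []
side probe_grip [([0.641, 0.28, 0.178], 0.66, [329, 192])]
side petri_dish [([0.599, 0.484, -0.0], 0.82, [289, 238])]
side ring_cutter [([0.682, 0.43, -0.001], 0.64, [331, 246])]
side timer [([0.479, 0.548, -0.0], 0.55, [234, 230])]
side dough_ball []
1.8
```

View pics/scene0.png

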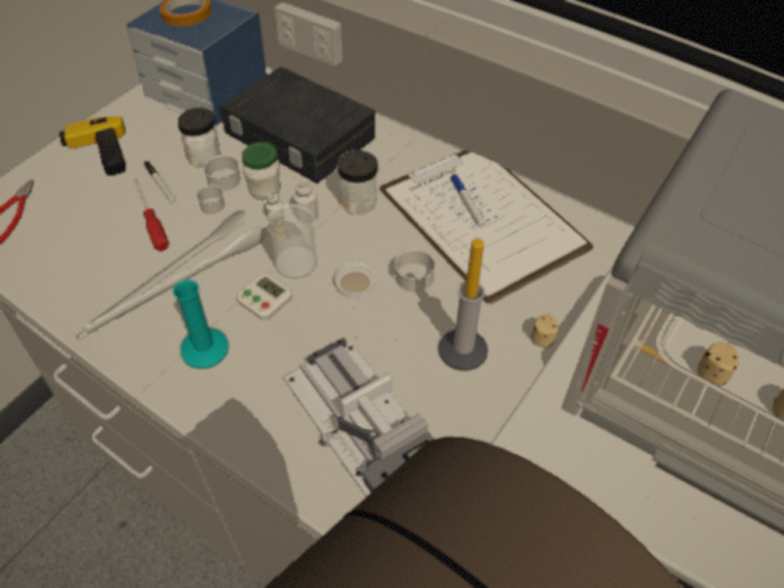

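View pics/side0.png

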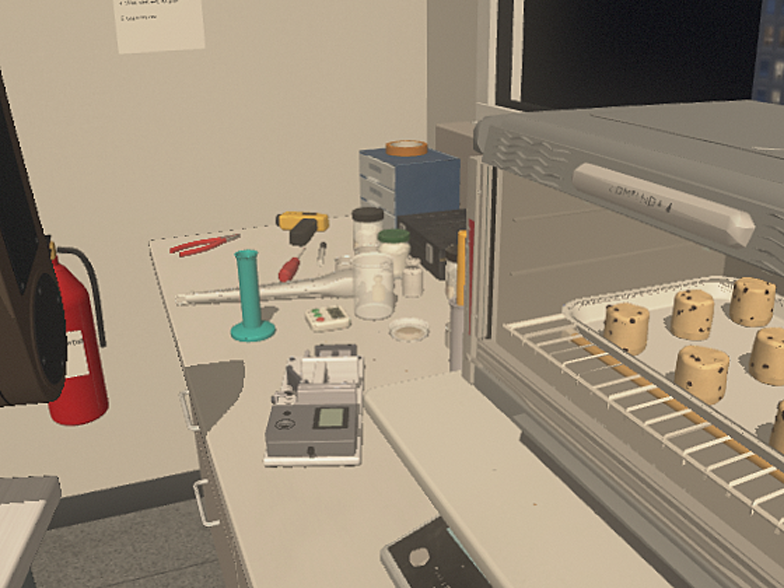

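The real stand is the grey tube with the yellow handle at scene PNG (470,300), i.e. raw (336,215). Its look-alike is the turquoise tube at PNG (200,320), which I reject. The gauge is at PNG (360,410). The red screwdriver and the pens could also be taken for a probe. Next I check the obstacles on the path.

```bash
python3 - <<'E'
from h import *
H={}
for n in ("scene","side"):
    c=capture(n); R,t=RT(c); v,u=np.mgrid[0:420:2,0:560:2]; z=c["range_z"][v,u].ravel()
    p=cv2.undistortPoints(np.stack([u.ravel(),v.ravel()],1).astype(float).reshape(-1,1,2),np.array(c["K"]),np.array(c["D"],float)).reshape(-1,2)
    P=(np.c_[p*z[:,None],z]-t)@R; P=P[z>0]
    for q in P:
        k=(int(q[0]//.06),int(q[1]//.06)); H[k]=max(H.get(k,-9),q[2])
    print(n,"cam",np.round(-R.T@t,2))
print("cols y .06*:",list(range(12,-14,-1)))
for i in range(0,17): print("%.2f"%(i*.06),' '.join("%4d"%(H[(i,j)]*1000) if (i,j) in H else "   ." for j in range(12,-14,-1)))
E
```

```text
scene cam [ 0.16 -0.12  0.87]
side cam [ 0.46 -0.56  0.49]
cols y .06*: [12, 11, 10, 9, 8, 7, 6, 5, 4, 3, 2, 1, 0, -1, -2, -3, -4, -5, -6, -7, -8, -9, -10, -11, -12, -13]
0.00 -894 -891    .    .    .    .    .    .    .    .    .    .    .    .    .    .    .    .    .    .    .    .    .    .    .    .
0.06 -894 -891 -895    .    .    .    .    .    .    .    3    3    1    .    .    .    .    .    .    .    .    .    .    .    .    .
0.12    1  -12 -890 -891    .    .    .    .    .    .    3    3    3  681  700    .    .    .    .    .    .    .    .    .    .    .
0.18    2    2   20    3    2    .    .    .    .    .    .  309  455  694  719  716    .    .    .    .    .    .    .    .    .    .
0.24    2   22   22    5    3    4    3    2    0    .    .    .    .    .  716  715    .    .    .    .    .    .    .    .    .    .
0.30    2   24   23   10  136    4    4    3    3    4    4    3    0    .    .    .    .    .    .    .    .    .    .    .    .    .
0.36   29   24   25   13  136    4   15   17   60   48   49    3    3    3    .    .    .    .    .    .    .    .    .
[... 665 characters left out ...]
    .    .    .    .    .
0.72   68   67   90   89    5    6    4    5    3  110  392  399  399  399  399  398  398  204    .    .    .    .    .    .    .    .
0.78   66    1    7    6    4   16    4    4    2  112  398  399  399  399  399  209  162    .    .    .    .    .    .    .    .    .
0.84   65    2    9   15   17   16    4    5    4  109  398  399  399  399    .    .    .    .    .    .    .    .    .    .    .    .
0.90  208  208  208  205    5    6    4    6    3    .  398  398  226    .    .    .    .    .    .    .    .    .    .    .    .    .
0.96  228  244  215  208  208  208  207  192    3    .    .    .    .    .    .    .    .    .    .    .    .    .    .    .    .    .
```

```bash
cat >> h.py <<'E'
def rows(wps,start=None):
    "world waypoints (x,y,z m, yaw deg of tool x) -> rows in tool axes of start pose, 8 to a call; rewound at each call"
    if start is None:
        s=state(); R=np.array(s["tcp_rot"]); start=(*s["ee_pos"],np.degrees(np.arctan2(R[1,0],R[0,0])))
    p0=np.array(start,float)
    for i in range(0,len(wps),8):
        a=np.radians(p0[3]); X=np.array([np.cos(a),np.sin(a),0]);Y=np.array([np.sin(a),-np.cos(a),0]);Z=np.array([0,0,-1.])
        print("from",np.round(p0,3))
        for w in wps[i:i+8]:
            d=(np.array(w[:3])-p0[:3])*1000; sp=-((w[3]-p0[3]+180)%360-180)
            print([round(float(k),1) for k in (d@X,d@Y,d@Z,sp)])
        p0=np.array(wps[i:i+8][-1],float)
E
python3 - <<'E'
from h import *
w=[]
P=lambda r,az,z:(r*np.cos(np.radians(az)),r*np.sin(np.radians(az)),z,az+90)
for r,z in zip((.63,.585,.54,.495,.45),(.24,.26,.28,.3,.32)): w.append(P(r,-76.3,z))
for az in np.linspace(-70.5,26,17): w.append(P(.45,az,.33))
w+= [P(.46,30,.33)]*2
rows(w)
E
```

```text
from [ 0.16  -0.656  0.223 13.74 ]
[-0.5, -45.0, -17.1, 0.0]
[-0.4, -90.0, -37.1, 0.0]
[-0.4, -135.0, -57.1, 0.0]
[-0.4, -180.0, -77.1, 0.0]
[-0.3, -225.0, -97.1, 0.0]
[45.1, -227.3, -107.1, -5.8]
[91.9, -234.5, -107.1, -11.8]
[137.7, -246.6, -107.1, -17.8]
from [ 0.236 -0.383  0.33  31.562]
[47.3, -2.5, 0.0, -6.0]
[94.0, -9.9, 0.0, -12.1]
[139.8, -22.3, 0.0, -18.1]
[183.9, -39.3, 0.0, -24.1]
[226.1, -60.9, 0.0, -30.2]
[265.7, -86.8, 0.0, -36.2]
[302.4, -116.7, 0.0, -42.2]
[335.7, -150.4, 0.0, -48.2]
from [ 0.443 -0.08   0.33  79.812]
[47.3, -2.5, 0.0, -6.0]
[94.0, -9.9, 0.0, -12.1]
[139.8, -22.3, 0.0, -18.1]
[183.9, -39.3, 0.0, -24.1]
[226.1, -60.9, 0.0, -30.2]
[265.7, -86.8, 0.0, -36.2]
[296.8, -98.6, 0.0, -40.2]
[296.8, -98.6, 0.0, -40.2]
```

>>> servo_tool(
  deltas=[
    [[0,-45,-17,0,-1],[0,-90,-37,0,-1],[0,-135,-57,0,-1],[0,-180,-77,0,-1],[0,-225,-97,0,-1],[45,-227,-107,-6,-1],[92,-234,-107,-12,-1],[138,-247,-107,-18,-1]],
  ],
)

```text
time_s: 2.7
ee_pos: [0.2366, -0.3825, 0.3312]
tcp_rot: [[0.849, 0.528, 0.001], [0.528, -0.849, -0.003], [-0.001, 0.003, -1.0]]
contact_force: [0.4, -0.9, 0.7]
finger_gap: 0.0855
finger_force: 0.0
```

>>> servo_tool(
  deltas=[
    [[47,-2,0,-6,-1],[94,-10,0,-12,-1],[140,-22,0,-18,-1],[184,-39,0,-24,-1],[226,-61,0,-30,-1],[266,-87,0,-36,-1],[302,-117,0,-42,-1],[336,-150,0,-48,-1]],
  ],
)

```text
time_s: 3.5
ee_pos: [0.443, -0.0768, 0.3301]
tcp_rot: [[0.174, 0.985, 0.001], [0.985, -0.174, -0.0], [-0.0, 0.001, -1.0]]
contact_force: [1.2, -0.6, 0.2]
finger_gap: 0.0855
finger_force: 0.0
```

>>> servo_tool(
  deltas=[
    [[47,-2,0,-6,-1],[94,-10,0,-12,-1],[140,-22,0,-18,-1],[184,-39,0,-24,-1],[226,-61,0,-30,-1],[266,-87,0,-36,-1],[297,-99,0,-40,-1],[297,-99,0,-40,-1]],
  ],
)

```text
time_s: 4.3
ee_pos: [0.3966, 0.2343, 0.3302]
tcp_rot: [[-0.502, 0.865, 0.0], [0.865, 0.502, 0.001], [0.001, 0.001, -1.0]]
contact_force: [-0.8, -0.2, -0.0]
finger_gap: 0.0854
finger_force: 0.0
```

```bash
python3 - <<'E'
from h import *
s=state(); print(s["time_s"],s["ee_pos"],s["joint_positions"])
c=capture("wrist"); save(c,"w1.png",s=1.4); R,t=RT(c); print("cam",np.round(-R.T@t,3),"fwd",np.round(R[2],2))
for t in ("gauge","zero_hole","grip_bay","end_wall","lever_tip","leg_index","mark","stand_mouth","probe_grip"):
        print(t,[(np.round(d["centre"],4).tolist(),round(d["confidence"],2),proj(c,d["centre"]).astype(int)[0].tolist()) for d in mark_of("wrist",t)[:2]])
E
```

```text
4.3 [0.39663914 0.23434288 0.3301988 ] [ 1.78871024e+01 -1.54570229e+01  1.11360939e+02  6.50233149e-02
  8.40592667e+01 -1.22437785e+01]
cam [0.363 0.294 0.481] fwd [ 0.14 -0.23 -0.96]
gauge [([0.4548, 0.2685, -0.0031], 0.77, [334, 162])]
zero_hole [([0.6819, 0.4353, -0.0009], 0.59, [544, 141]), ([0.4181, 0.1616, 0.0468], 0.57, [267, 228])]
grip_bay [([0.4527, 0.2763, 0.0505], 0.83, [342, 162])]
end_wall [([0.4727, 0.285, 0.0467], 0.88, [360, 163])]
lever_tip [([0.4223, 0.2756, 0.0505], 0.72, [319, 149]), ([0.6477, 0.2873, 0.1163], 0.34, [507, 253])]
leg_index [([0.4157, 0.2169, 0.0151], 0.91, [288, 183])]
mark [([0.4239, 0.2891, 0.0155], 0.47, [323, 137])]
stand_mouth [([0.6443, 0.2821, 0.1376], 0.56, [513, 263])]
probe_grip [([0.6427, 0.2766, 0.1786], 0.74, [534, 285])]
```

View pics/w1.png

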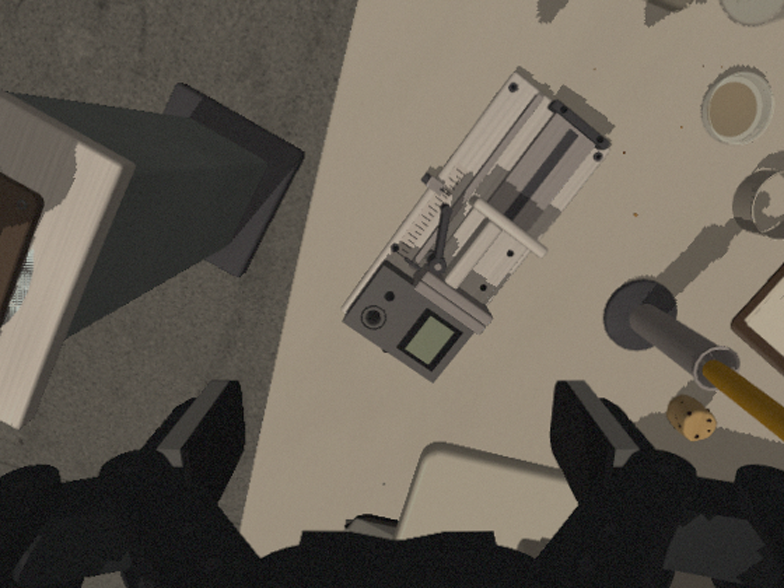

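The picture shows the zero hole at PNG (374,317), the clip at (433,178), the lever tip at (445,208), and the grey stand with the yellow probe at (715,370). The turquoise decoy is out of view. Next I fix the gauge pose and plan the probe pick.

```bash
python3 - <<'E'
from h import *
c=capture("wrist"); 
for n,u,v,z in (("hole",374,317,.046),("frontcorner+y",517,67,.014),("frontcorner-y",343,305,.014),("clip",433,176,.018),("rearcorner",612,138,.014)):
    print(n,np.round(world(c,u/1.4,v/1.4,z),4))
rows([(.46,.25,.33,117),(.508,.256,.33,115),(.555,.264,.33,113.5),(.6,.272,.33,113.5),(.642,.279,.33,113.5),(.642,.279,.29,113.5),(.642,.279,.25,113.5),(.642,.279,.25,113.5)])
E
```

```text
hole [0.4175 0.1589 0.046 ]
frontcorner+y [0.4189 0.4009 0.014 ]
frontcorner-y [0.3905 0.1452 0.014 ]
clip [0.4032 0.288  0.018 ]
rearcorner [0.5221 0.3943 0.014 ]
from [  0.398   0.231   0.33  119.66 ]
[-13.7, 63.1, -0.1, 2.7]
[-32.3, 107.8, -0.1, 4.7]
[-48.6, 152.6, -0.1, 6.2]
[-63.9, 195.7, -0.1, 6.2]
[-78.6, 235.7, -0.1, 6.2]
[-78.6, 235.7, 39.9, 6.2]
[-78.6, 235.7, 79.9, 6.2]
[-78.6, 235.7, 79.9, 6.2]
```

>>> servo_tool(
  deltas=[
    [[-11,48,0,2,-1],[-27,95,0,4,-1],[-45,142,0,6,-1],[-60,188,0,6,-1],[-78,233,0,6,-1],[-79,236,30,6,-1],[-79,236,60,6,-1],[-79,236,60,6,-1]],
  ],
)

```text
time_s: 5.65
ee_pos: [0.6402, 0.2786, 0.2626]
tcp_rot: [[-0.402, 0.916, -0.012], [0.916, 0.402, -0.003], [0.002, -0.012, -1.0]]
contact_force: [-0.2, -0.1, -0.8]
finger_gap: 0.0857
finger_force: 0.0
```

```bash
python3 - <<'E'
from h import *
s=state(); print(s["time_s"],s["ee_pos"])
c=capture("wrist"); save(c,"w2.png",s=1.0)
for t in ("probe_grip","stand_mouth","stand","probe"):
        print(t,[(np.round(d["centre"],4).tolist(),round(d["confidence"],2),proj(c,d["centre"]).astype(int)[0].tolist()) for d in mark_of("wrist",t)[:2]])
E
```

```text
5.65 [0.64022133 0.2785886  0.26258842]
probe_grip [([0.7471, 0.215, 0.0003], 0.73, [345, 256]), ([0.6418, 0.2765, 0.1724], 0.72, [284, 217])]
stand_mouth [([0.4239, 0.2751, 0.0492], 0.64, [77, 94]), ([0.6385, 0.283, 0.1366], 0.59, [284, 195])]
stand [([0.6445, 0.28, -0.0003], 0.7, [289, 172])]
probe [([0.6493, 0.2879, 0.1165], 0.75, [299, 189])]
```

View pics/w2.png

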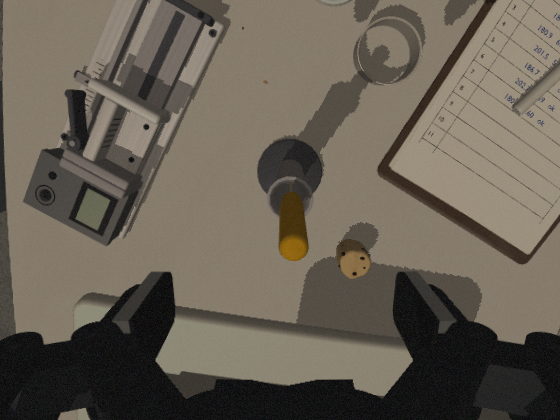

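The wrist picture shows the yellow handle, its top at (293,248), midway between the open pads. The grey tube mouth is at (290,195). I go down and grip.

>>> servo_tool(
  deltas=[
    [[1,0,30,0,-1],[2,1,60,0,-1],[2,1,84,0,-1],[2,1,86,0,-1],[2,1,86,0,1],[2,1,86,0,1],[2,1,86,0,1],[2,1,86,0,1]],
  ],
  squeeze=60,
)

```text
time_s: 6.7
ee_pos: [0.6431, 0.2822, 0.186]
tcp_rot: [[-0.403, 0.915, 0.003], [0.915, 0.403, 0.001], [-0.0, 0.003, -1.0]]
contact_force: [0.3, 0.4, -0.7]
finger_gap: 0.0279
finger_force: 0.0
```

>>> servo_tool(
  deltas=[
    [[0,0,0,0,1],[0,0,0,0,1],[0,0,-30,0,1],[0,0,-70,0,1],[0,0,-110,0,1],[0,0,-140,0,1],[0,0,-140,0,1],[0,0,-140,0,1]],
  ],
)

```text
time_s: 7.5
ee_pos: [0.6423, 0.282, 0.324]
tcp_rot: [[-0.403, 0.915, 0.001], [0.915, 0.403, 0.0], [-0.0, 0.001, -1.0]]
contact_force: [-0.8, -0.1, -2.5]
finger_gap: 0.0157
finger_force: 58.6
```

```bash
python3 - <<'E'
from h import *
s=state(); p=np.array(s["ee_pos"]); R=np.array(s["tcp_rot"]); print(s["time_s"],p,R.round(3).tolist())
for n in ("scene","side","wrist"):
    c=capture(n); save(c,n+"3.png")
    print(proj(c,[p,p-[0,0,.165]]))
    for t in ("probe_grip","probe_tip","probe"):
        print(n,t,[(np.round(d["centre"],4).tolist(),round(d["confidence"],2),proj(c,d["centre"]).astype(int)[0].tolist()) for d in mark_of(n,t)[:2]])
a=[cv2.imread("pics/%s3.png"%n) for n in ("scene","side","wrist")]
cv2.imwrite("pics/m3.png",np.hstack([cv2.resize(a[0][60:260,240:440],(400,400)),cv2.resize(a[1][60:260,230:430],(400,400))]))
E
```

```text
7.5 [0.64229751 0.2819924  0.32401874] [[-0.403, 0.915, 0.001], [0.915, 0.403, 0.0], [-0.0, 0.001, -1.0]]
[[346.66846201 127.02089232]
 [337.35191556 196.9253477 ]]
scene probe_grip [([0.6426, 0.2727, 0.3116], 0.95, [350, 136])]
scene probe_tip [([0.6413, 0.2835, 0.1545], 0.55, [336, 198])]
scene probe [([0.65, 0.2824, 0.2588], 0.65, [345, 154]), ([0.6424, 0.2848, 0.157], 0.45, [336, 196])]
[[331.49098503 108.66133684]
 [329.55555487 202.1701216 ]]
side probe_grip [([0.6392, 0.2761, 0.311], 0.85, [330, 117])]
side probe_tip [([0.6392, 0.2787, 0.1523], 0.96, [328, 206])]
side probe [([0.6482, 0.2811, 0.2555], 0.84, [334, 148])]
[[281.56934874 271.40190689]
 [282.82482129 190.35484967]]
wrist probe_grip [([0.6457, 0.2779, 0.3119], 0.71, [284, 270])]
wrist probe_tip [([0.4539, 0.2692, 0.0007], 0.34, [140, 112]), ([0.6422, 0.2822, 0.0012], 0.27, [283, 163])]
wrist probe [([0.6483, 0.2855, 0.2541], 0.72, [293, 222])]
```

View pics/m3.png

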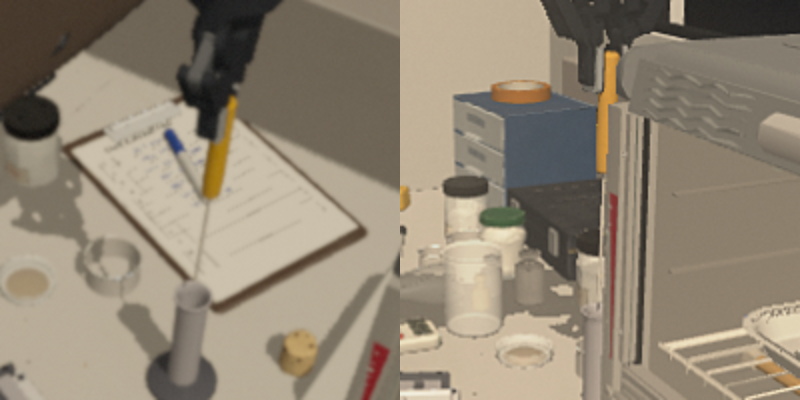

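The needle tip is clear above the mouth, at scene pixel about (336,199). The probe leans about 3° and is gripped off centre in tool x. I hover over the hole next.

```bash
python3 - <<'E'
from h import *
a=np.array([.6423,.282,.324]);b=np.array([.4195,.160,.27])
w=[tuple(a+(b-a)*f*np.array([1,1,0]))+(113.8,) for f in (.15,.33,.51,.69,.86,1)]
w+=[(*b,113.8)]*2
rows(w)
E
```

```text
from [  0.642   0.282   0.324 113.736]
[-3.2, -37.9, -0.1, -0.1]
[-7.2, -83.5, -0.1, -0.1]
[-11.2, -129.0, -0.1, -0.1]
[-15.1, -174.6, -0.1, -0.1]
[-18.9, -217.6, -0.1, -0.1]
[-21.9, -253.0, -0.1, -0.1]
[-21.9, -253.0, 53.9, -0.1]
[-21.9, -253.0, 53.9, -0.1]
```

>>> servo_tool(
  deltas=[
    [[-3,-38,0,0,1],[-7,-83,0,0,1],[-11,-129,0,0,1],[-15,-175,0,0,1],[-19,-218,0,0,1],[-22,-253,10,0,1],[-22,-253,54,0,1],[-22,-253,84,0,1]],
  ],
  squeeze=90,
)

```text
time_s: 8.9
ee_pos: [0.4187, 0.1596, 0.2394]
tcp_rot: [[-0.402, 0.916, 0.003], [0.916, 0.402, 0.0], [-0.001, 0.003, -1.0]]
contact_force: [-0.1, -0.4, -1.0]
finger_gap: 0.0152
finger_force: 88.0
```

>>> servo_tool(
  deltas=[
    [[0,0,0,0,1],[0,0,0,0,1],[0,0,0,0,1],[0,0,0,0,1],[0,0,0,0,1],[0,0,0,0,1],[0,0,0,0,1],[0,0,0,0,1]],
  ],
)

```text
time_s: 9.7
ee_pos: [0.4196, 0.16, 0.24]
tcp_rot: [[-0.403, 0.915, -0.0], [0.915, 0.403, 0.0], [0.0, -0.0, -1.0]]
contact_force: [0.4, -0.3, -0.5]
finger_gap: 0.0154
finger_force: 88.0
```

```bash
python3 - <<'E'
from h import *
s=state(); p=np.array(s["ee_pos"]); R=np.array(s["tcp_rot"]); print(s["time_s"],p,R.round(3).tolist())
c=capture("wrist"); save(c,"w4.png",(180,100,380,250),4)
print(proj(c,[[.4175,.1589,.046],p-[.002,.001,.1705]]))
for t in ("probe_tip","zero_hole"):
  for n in ("wrist","scene","side"):
    if t=="probe_tip" and n!="wrist": cc=capture(n)
    print(n,t,[(np.round(d["centre"],4).tolist(),round(d["confidence"],2)) for d in mark_of(n,t)[:2]])
E
```

```text
9.7 [0.41955394 0.15998755 0.23996946] [[-0.403, 0.915, -0.0], [0.915, 0.403, 0.0], [0.0, -0.0, -1.0]]
[[279.74815767 183.54414376]
 [279.59425104 188.73502927]]
wrist probe_tip [([0.4152, 0.1599, 0.0689], 0.64)]
scene probe_tip [([0.4227, 0.164, 0.0712], 0.54)]
side probe_tip [([0.4151, 0.1569, 0.0693], 0.86)]
wrist zero_hole [([0.4146, 0.1634, 0.0448], 0.59)]
scene zero_hole [([0.4215, 0.1636, 0.044], 0.83)]
side zero_hole [([0.4147, 0.1603, 0.0462], 0.8)]
```

View pics/w4.png

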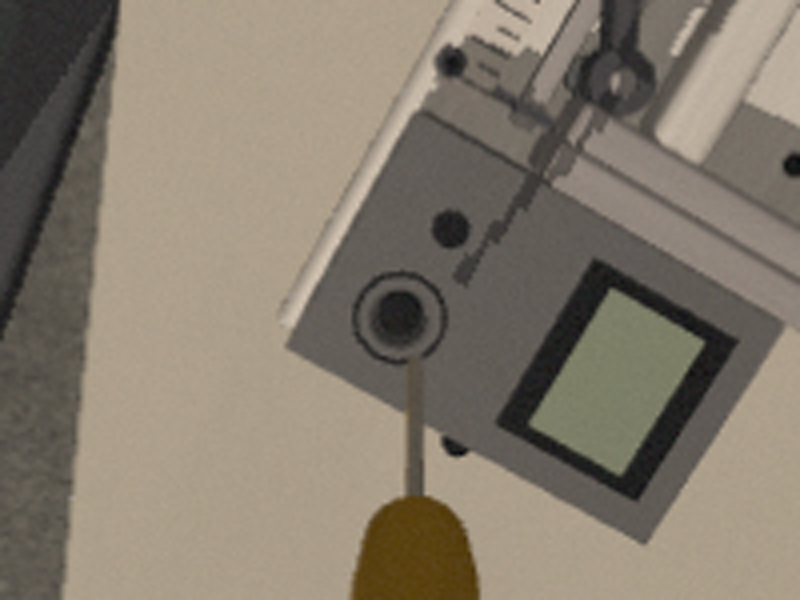

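```bash
python3 - <<'E'
from h import *
c=capture("wrist"); R=np.array(state()["tcp_rot"])
h=world(c,280,179.3,.046)
for z in (.067,.0695,.072):
    t=world(c,283.5,188,z); print(h.round(4),t.round(4),"tool mm",((h-t)@R*1000).round(1))
E
```

```text
[0.416  0.1627 0.046 ] [0.4206 0.1605 0.067 ] tool mm [ 3.9 -3.3 21. ]
[0.416  0.1627 0.046 ] [0.4204 0.161  0.0695] tool mm [ 3.3 -3.3 23.5]
[0.416  0.1627 0.046 ] [0.4201 0.1615 0.072 ] tool mm [ 2.8 -3.3 26. ]
```

The hole is at crop (400,317) and the tip at (414,352). I correct and drop 18 mm, which leaves about 5 mm.

>>> servo_tool(
  deltas=[
    [[2,-2,4,0,1],[3.3,-3.3,9,0,1],[3.3,-3.3,14,0,1],[3.3,-3.3,18,0,1],[3.3,-3.3,18,0,1],[3.3,-3.3,18,0,1],[3.3,-3.3,18,0,1],[3.3,-3.3,18,0,1]],
  ],
)

```text
time_s: 11.0
ee_pos: [0.4154, 0.1617, 0.2222]
tcp_rot: [[-0.403, 0.915, 0.001], [0.915, 0.403, 0.0], [-0.0, 0.001, -1.0]]
contact_force: [-1.0, -0.2, -1.3]
finger_gap: 0.0153
finger_force: 88.0
```

```bash
python3 - <<'E'
from h import *
s=state();print(s["time_s"],s["ee_pos"],s["contact_force"])
c=capture("wrist"); save(c,"w5.png",(230,140,330,215),6)
E
```

```text
11.0 [0.41538973 0.16167083 0.22221509] [-1.02250554 -0.16288208 -1.26269047]
```

View pics/w5.png

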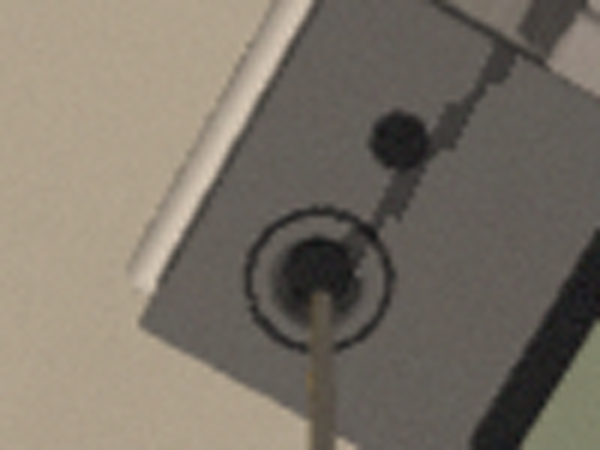

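The picture shows the ring centre at (320,280) and the tip at (320,292), inside the hole once parallax is allowed for. I press in steps.

>>> servo_tool(
  deltas=[
    [[0.6,0,3,0,1],[0.6,0,6,0,1],[0.6,0,8,0,1],[0.6,0,10,0,1],[0.6,0,11,0,1],[0.6,0,12,0,1],[0.6,0,12.5,0,1],[0.6,0,12.5,0,1]],
  ],
)

```text
time_s: 11.85
ee_pos: [0.415, 0.1622, 0.2097]
tcp_rot: [[-0.403, 0.915, 0.0], [0.915, 0.403, -0.0], [-0.0, 0.0, -1.0]]
contact_force: [-2.3, 0.2, 2.5]
finger_gap: 0.0152
finger_force: 88.0
```

>>> servo_tool(
  deltas=[
    [[0,0,0.5,0,1],[0,0,1,0,1],[0,0,1.5,0,1],[0,0,2,0,1],[0,0,2.3,0,1],[0,0,2.3,0,1],[0,0,2.3,0,1],[0,0,2.3,0,1]],
  ],
)

```text
time_s: 12.65
ee_pos: [0.4153, 0.1622, 0.208]
tcp_rot: [[-0.403, 0.915, 0.001], [0.915, 0.403, -0.0], [-0.0, 0.001, -1.0]]
contact_force: [-1.6, 0.3, 5.5]
finger_gap: 0.0149
finger_force: 88.5
```

>>> servo_tool(
  deltas=[
    [[0,0,0.5,0,1],[0,0,1,0,1],[0,0,1.5,0,1],[0,0,1.5,0,1],[0,0,1.5,0,1],[0,0,1.5,0,1],[0,0,1.5,0,1],[0,0,1.5,0,1]],
  ],
)

```text
time_s: 13.45
ee_pos: [0.4158, 0.1622, 0.2076]
tcp_rot: [[-0.403, 0.915, 0.002], [0.915, 0.403, -0.0], [-0.001, 0.002, -1.0]]
contact_force: [-2.6, -1.6, 8.3]
finger_gap: 0.015
finger_force: 89.0
```

```bash
python3 - <<'E'
from h import *
s=state();print(s["time_s"],s["ee_pos"],s["contact_force"])
c=capture("wrist"); save(c,"w6.png",(230,140,330,215),6)
rows([(.418,.164,.25,113.7),(.418,.164,.295,113.7),(.42,.165,.33,113.7)]+[tuple(np.array([.42,.165,.33])+(np.array([.644,.281,.33])-np.array([.42,.165,.33]))*f)+(113.7,) for f in (.17,.36,.54,.72,.89,1,1,1)])
E
```

```text
13.45 [0.41575474 0.16223614 0.2076293 ] [-2.60725164 -1.55081806  8.31857892]
from [  0.416   0.162   0.208 113.744]
[0.7, 2.8, -42.4, 0.0]
[0.7, 2.8, -87.4, 0.0]
[0.8, 5.0, -122.4, 0.0]
[3.5, 47.8, -122.4, 0.0]
[6.6, 95.6, -122.4, 0.0]
[9.5, 141.0, -122.4, 0.0]
[12.3, 186.3, -122.4, 0.0]
[15.1, 229.1, -122.4, 0.0]
from [  0.619   0.268   0.33  113.7  ]
[1.8, 27.7, 0.0, -0.0]
[1.8, 27.7, 0.0, -0.0]
[1.8, 27.7, 0.0, -0.0]
```

View pics/w6.png

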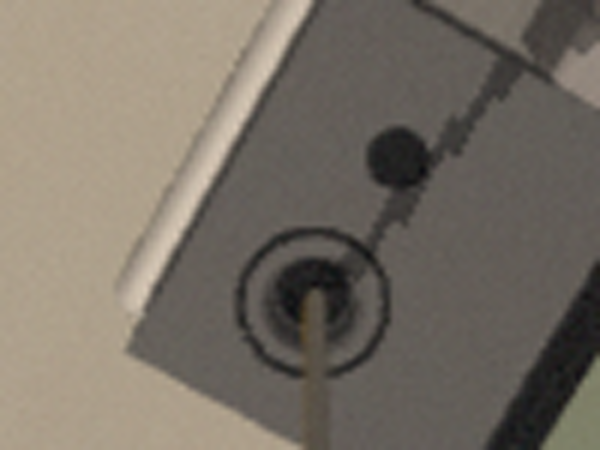

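The tip sits on the button inside the ring with about 8 N of force, so the press is done. I carry the probe back over the stand.

>>> servo_tool(
  deltas=[
    [[0,1,-42,0,1],[0,2,-87,0,1],[1,5,-122,0,1],[3,48,-122,0,1],[7,96,-122,0,1],[9,141,-122,0,1],[12,186,-122,0,1],[15,229,-122,0,1]],
  ],
)

```text
time_s: 14.3
ee_pos: [0.6202, 0.2692, 0.3258]
tcp_rot: [[-0.403, 0.915, -0.001], [0.915, 0.403, 0.0], [0.0, -0.001, -1.0]]
contact_force: [-0.3, 0.2, -0.2]
finger_gap: 0.0149
finger_force: 88.1
```

>>> servo_tool(
  deltas=[
    [[2,25,0,0,1],[2,28,0,0,1],[2,28,0,0,1],[2,28,0,0,1],[2,28,0,0,1],[2,28,0,0,1],[2,28,0,0,1],[2,28,0,0,1]],
  ],
)

```text
time_s: 15.1
ee_pos: [0.6431, 0.2811, 0.328]
tcp_rot: [[-0.403, 0.915, 0.001], [0.915, 0.403, 0.0], [-0.0, 0.001, -1.0]]
contact_force: [0.3, -0.2, -0.7]
finger_gap: 0.0151
finger_force: 88.2
```

```bash
python3 - <<'E'
from h import *
s=state();p=np.array(s["ee_pos"]);print(s["time_s"],p,s["contact_force"])
for n in ("scene","side","wrist"):
    c=capture(n); save(c,n+"7.png"); print(n,proj(c,[p-[.0,.001,.1705],[.6442,.281,.135]]).round(1).tolist())
    for t in ("probe_tip","stand_mouth"):
        print(n,t,[(np.round(d["centre"],4).tolist(),round(d["confidence"],2),proj(c,d["centre"]).round(1)[0].tolist()) for d in mark_of(n,t)[:2]])
a=[cv2.imread("pics/%s7.png"%n) for n in ("scene","side","wrist")]
cv2.imwrite("pics/m7.png",np.hstack([cv2.resize(a[0][150:250,290:390],(400,400),interpolation=2),cv2.resize(a[2][130:230,230:330],(400,400),interpolation=2)]))
E
```

```text
15.1 [0.64310369 0.28110878 0.32804939] [ 0.27248581 -0.17003898 -0.67441206]
scene [[338.3, 197.9], [337.3, 205.4]]
scene probe_tip [([0.6424, 0.2833, 0.1627], 0.85, [337.1, 195.1]), ([0.4533, 0.2678, 0.0008], 0.5, [261.5, 306.3])]
scene stand_mouth [([0.6432, 0.2812, 0.1373], 0.78, [336.9, 204.8]), ([0.3554, 0.5201, 0.1309], 0.75, [132.9, 207.0])]
side [[330.2, 203.3], [330.4, 215.0]]
side probe_tip [([0.642, 0.2809, 0.1548], 0.64, [329.5, 204.6])]
side stand_mouth [([0.6439, 0.2797, 0.1365], 0.87, [330.4, 214.5]), ([0.3583, 0.5187, 0.1373], 0.59, [175.8, 180.1])]
wrist [[281.4, 189.8], [283.0, 184.3]]
wrist probe_tip [([0.6402, 0.2806, 0.1541], 0.8, [278.6, 187.2]), ([0.4715, 0.2855, 0.0477], 0.54, [144.2, 105.1])]
wrist stand_mouth [([0.6439, 0.2803, 0.1369], 0.77, [282.4, 185.2])]
```

View pics/m7.png

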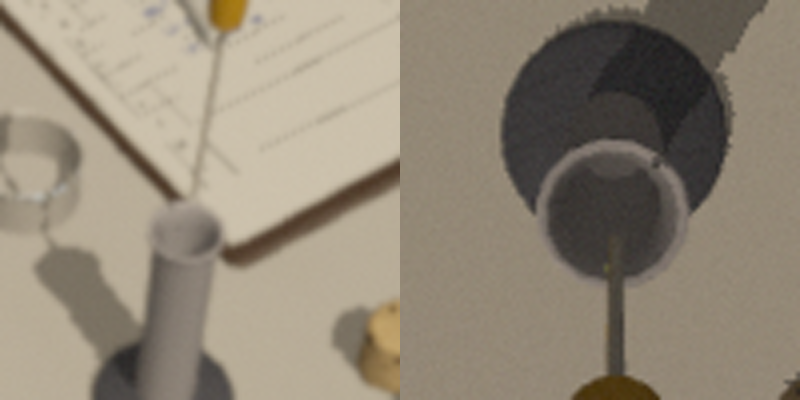

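The tip is over the mouth in both views, with the wrist crop showing the tip at (615,235) inside the mouth ring centred on (612,212). I lower and release.

>>> servo_tool(
  deltas=[
    [[1,0,25,0,1],[1,0,60,0,1],[1,0,90,0,1],[1,0,112,0,1],[1,0,126,0,1],[1,0,136,0,1],[1,0,140,0,1],[1,0,140,0,1]],
  ],
)

```text
time_s: 16.35
ee_pos: [0.6433, 0.2822, 0.188]
tcp_rot: [[-0.403, 0.915, 0.001], [0.915, 0.403, 0.0], [-0.0, 0.001, -1.0]]
contact_force: [-0.7, -0.4, -1.3]
finger_gap: 0.0152
finger_force: 88.2
```

>>> servo_tool(
  deltas=[
    [[0,0,2,0,1],[0,0,2.5,0,1],[0,0,2.5,0,1],[0,0,2.5,0,-1],[0,0,2.5,0,-1],[0,0,2.5,0,-1],[0,0,2.5,0,-1],[0,0,2.5,0,-1]],
  ],
)

```text
time_s: 17.15
ee_pos: [0.643, 0.2821, 0.1852]
tcp_rot: [[-0.403, 0.915, 0.0], [0.915, 0.403, 0.0], [-0.0, 0.0, -1.0]]
contact_force: [-0.4, 0.5, -1.0]
finger_gap: 0.0849
finger_force: 0.0
```

>>> servo_tool(
  deltas=[
    [[0,0,0,0,-1],[0,0,0,0,-1],[0,0,-20,0,-1],[0,0,-60,0,-1],[0,0,-100,0,-1],[0,0,-130,0,-1],[0,0,-140,0,-1],[0,0,-140,0,-1]],
  ],
)

```text
time_s: 17.95
ee_pos: [0.6436, 0.2823, 0.3273]
tcp_rot: [[-0.403, 0.915, 0.004], [0.915, 0.403, 0.001], [-0.001, 0.004, -1.0]]
contact_force: [-0.0, -0.3, -0.8]
finger_gap: 0.0856
finger_force: 0.0
```

```bash
python3 - <<'E'
from h import *
s=state();print(s["time_s"],s["ee_pos"])
for n in ("scene","side","wrist"):
    c=capture(n)
    for t in ("probe_grip","stand_mouth","probe"):
        print(n,t,[(np.round(d["centre"],4).tolist(),round(d["confidence"],2)) for d in mark_of(n,t)[:2]])
w=[]
for f in (.2,.4,.6,.8,1,1,1,1): w.append((.643-f*.243,.282-f*.052,.325-f*.025,113.7-27.7*f))
rows(w)
E
```

```text
17.95 [0.64357013 0.28234604 0.32725345]
scene probe_grip [([0.6454, 0.2735, 0.1761], 0.66)]
scene stand_mouth [([0.6428, 0.2835, 0.1379], 0.8), ([0.356, 0.5216, 0.1349], 0.67)]
scene probe [([0.6506, 0.285, 0.1223], 0.6)]
side probe_grip [([0.6458, 0.2758, 0.1774], 0.71), ([0.6022, 0.4811, 0.0024], 0.31)]
side stand_mouth [([0.3596, 0.5183, 0.1354], 0.79), ([0.6433, 0.2797, 0.1365], 0.6)]
side probe [([0.6499, 0.2828, 0.1212], 0.76)]
wrist probe_grip [([0.6482, 0.2776, 0.1749], 0.88)]
wrist stand_mouth [([0.6407, 0.2804, 0.1396], 0.74), ([0.4553, 0.2687, 0.001], 0.19)]
wrist probe [([0.6473, 0.2852, 0.1158], 0.56)]
from [  0.643   0.282   0.325 113.739]
[9.9, -48.7, 4.9, 5.6]
[19.9, -97.4, 9.9, 11.1]
[30.0, -146.0, 14.9, 16.7]
[40.0, -194.7, 19.9, 22.2]
[50.1, -243.4, 24.9, 27.7]
[50.1, -243.4, 24.9, 27.7]
[50.1, -243.4, 24.9, 27.7]
[50.1, -243.4, 24.9, 27.7]
```

The networks put probe_grip at z ≈ 0.176 m, so the probe stands in its tube. I move over the gauge for a close look.

>>> servo_tool(
  deltas=[
    [[8,-48,5,6,-1],[17,-95,10,11,-1],[25,-142,15,17,-1],[32,-190,20,22,-1],[40,-225,40,28,-1],[40,-225,60,28,-1],[40,-225,60,28,-1],[40,-225,60,28,-1]],
  ],
)

```text
time_s: 19.35
ee_pos: [0.4212, 0.2282, 0.2658]
tcp_rot: [[0.074, 0.997, 0.001], [0.997, -0.074, 0.0], [0.0, 0.001, -1.0]]
contact_force: [0.2, -0.1, -0.3]
finger_gap: 0.0853
finger_force: 0.0
```

```bash
python3 - <<'E'
from h import *
s=state();print(s["time_s"],s["ee_pos"],np.round(s["tcp_rot"],3).tolist())
c=capture("wrist"); save(c,"w8.png",(150,20,430,220),2.8)
for t in ("gauge","zero_hole","grip_bay","end_wall","lever_tip","leg_index","mark","set_clip"):
    print(t,[(np.round(d["centre"],4).tolist(),round(d["confidence"],2),proj(c,d["centre"]).round(1)[0].tolist()) for d in mark_of("wrist",t)[:2]])
E
```

```text
19.35 [0.42124531 0.22824747 0.26580544] [[0.074, 0.997, 0.001], [0.997, -0.074, 0.0], [0.0, 0.001, -1.0]]
gauge [([0.4546, 0.268, -0.0009], 0.88, [309.9, 133.5])]
zero_hole [([0.4164, 0.1628, 0.0433], 0.95, [282.5, 239.6]), ([0.4172, 0.2151, 0.0173], 0.75, [279.6, 186.3])]
grip_bay [([0.4523, 0.2785, 0.0502], 0.64, [310.6, 126.2])]
end_wall [([0.474, 0.286, 0.0494], 0.67, [332.7, 116.5])]
lever_tip [([0.4214, 0.277, 0.0518], 0.8, [278.7, 130.2])]
leg_index [([0.416, 0.2161, 0.0161], 0.92, [278.5, 185.3])]
mark [([0.4235, 0.2857, 0.0162], 0.45, [280.4, 119.7])]
set_clip []
```

View pics/w8.png

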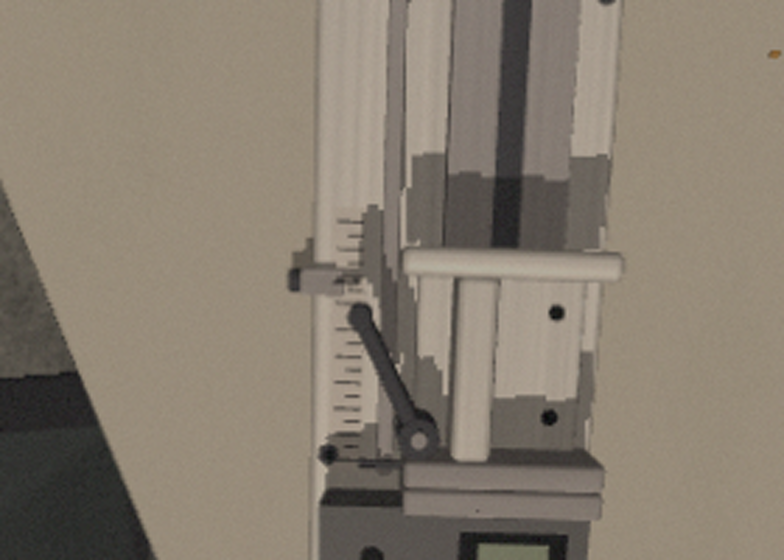

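The picture shows the clip with its black line at crop (348,282), the index needle along crop row ≈463, and the lever pin at (418,440) with its tip at (360,313). The end wall spans (404–623, 248–278) and the rib x 455–491. I fit the gauge pose and measure numerically from here.

```bash
python3 - <<'E'
from h import *
from scipy.optimize import least_squares
c=capture("wrist"); np.save("w8.npy",c["image"])
raw=lambda u,v:(150+u/2.8,20+v/2.8)
F=[((-23,23,64),(404,262)),((51,23,64),(623,267)),((-21,-54,64),(402,490)),((49,-54,64),(602,492))]
L=[((-55,60,14),(317,150)),((-55,-30,14),(314,420)),((55,100,14),(619,50))] # only u
def W(q,g): a=q[2]; R=np.array([[np.cos(a),-np.sin(a)],[np.sin(a),np.cos(a)]]); return np.r_[R@np.array(g[:2])/1e3+q[:2],g[2]/1e3]
def f(q):
    r=[]
    for g,p in F: r+=list(proj(c,W(q,g))[0]-raw(*p))
    for g,p in L: r.append(proj(c,W(q,g))[0][0]-raw(*p)[0])
    return r
s=least_squares(f,[.4546,.268,-.075]); q=s.x; print("pose",q[:2].round(4),np.degrees(q[2]).round(2),np.round(s.fun,1))
def G(p): a=q[2]; R=np.array([[np.cos(a),-np.sin(a)],[np.sin(a),np.cos(a)]]); return R.T@(p[:2]-q[:2])*1e3
for n,u,v,z in (("ribL",455,350,.062),("ribR",491,350,.062),("pin",418,440,.062),("tip",360,313,.062),("index",385,463,.016),("clip",350,282,.018)):
    print(n,G(world(c,*raw(u,v),z)).round(1))
g=cv2.cvtColor(c["image"],cv2.COLOR_RGB2GRAY)
print("clip rows112-128 cols 258-284"); print(g[112:128,258:284])
print("index rows176-192 cols 266-296"); print(g[176:192,266:296])
E
```

```text
pose [0.4571 0.2669] -5.39 [-0.7 -0.4  1.3 -0.2  0.   0.1  0.6  0.7 -1.3 -0.6  0.5]
ribL [-4.4 -5.8]
ribR [ 7.7 -5.5]
pin [-15.9 -36.7]
tip [-36.5   5.8]
index [-26.4 -54.4]
clip [-40.9  14.4]
clip rows112-128 cols 258-284
[[ 91  90  86  84 107 137 158 163 166 164 158 157 156 157 155 154 155 156
  155 154 114  96 101  98  98  98]
 [ 92  87  87  88  84 115 136 141 143 145 139 136 155 157 155 155 138 130
  124 123  92  83  94 100  98  95]
 [ 91  88  87  85  89  91  97 100 101 101 100  98 145 156 156 154 134 119
  113 112  86  82  97  98  99  99]
 [ 88  92  86  87  87  90  99  98  95  95  92  94 123 130 131 132 136 133
  132 131 106  96  97  98  97  98]
 [101 112 112 109 104 106 116 109 110 107 107 107 104 104  96  95  99  96
   96  98 100  98  99  96  97 101]
 [117 132 123 122 120 120 124 127 126 122 126 123 122 122 103  91  88  96
   98 100  97  99  99  96  99 102]
 [113 128 126 119 121 117 119 119 121 123 119 119 106 102  85  74  70  77
   75  72  74  81  95 100  99  95]
 [113 134 127 119 122 118 120 117 119 121 120 111  85  71  66  92  98  98
   96  71  91 114 129 133 108 100]
 [113
[... 2199 characters left out ...]
 70  40  36  40  45  42
   56  60  62  61  62  59  62  60  60  54  75  96]
 [166 125  99  98  95  98  96  97  98 100  99  97  86  82  81  78  83  84
   80  73  70  66  64  67  75  76  71  58  76 106]
 [168 164 115  95  99  97  95  98  97  97  98  99  97  98  98  96  98  97
   83  77  77  76  76  76  92  95  88  64  83 109]
 [122 105  97  95  97  96 101  97  96  95  99  99  96  99  98  98  99 100
   98  83  82  82  80  98  97  94  88  65  82 107]
 [120  98  96  95 100  98  97  97  97  97  97  96  95  98  96  99  99  98
   98  96  98  99 100  99 100  95  77  62  86 106]
 [118 100  98  95  95  98 100  95  96  95  97  97 101  99  98  99 101  99
   98  98  99  97 101 103  98  99  82  62  89 110]]
```

```bash
python3 - <<'E'
import station; print([k for k in dir(station) if not k.startswith("_")])
from h import *
print({k:v for k,v in state().items() if "ext" in k or "tip" in k})
c=capture("wrist"); q=np.array([.4571,.2669,np.radians(-5.39)]); a=q[2]; R=np.array([[np.cos(a),-np.sin(a)],[np.sin(a),np.cos(a)]])
i=R.T@(world(c,278.5,185.2,.016)[:2]-q[:2])*1e3; m=R.T@(world(c,271,119.9,.018)[:2]-q[:2])*1e3
print("index",i,"mark",m,"travel",m[1]-i[1])
for n in ("scene","side"):
    cc=capture(n); print(n,[ (t,[np.round(R.T@(np.array(d["centre"])[:2]-q[:2])*1e3,1).tolist() for d in mark_of(n,t)[:1]]) for t in ("leg_index","mark","grip_bay","end_wall")])
T=lambda gx,gy,z:(*(R@np.array([gx,gy])/1e3+q[:2]),z,84.6)
rows([T(-8,1,.2),T(-8,1,.15),T(-8,1,.11),T(-8,1,.08),T(-8,1,.055)])
E
```

```text
['PlanningError', 'capture', 'job_done', 'look_for', 'mark_of', 'masks_of', 'state', 'tip_extent']
{}
index [-36.42559197 -54.36681642] mark [-45.28797751  15.14822825] travel 69.51504466162693
scene [('leg_index', [[189.0, 33.7]]), ('mark', [[-30.7, 13.4]]), ('grip_bay', [[-3.8, 2.3]]), ('end_wall', [[11.6, 18.8]])]
side [('leg_index', [[-40.2, 11.9]]), ('mark', [[-39.6, 11.7]]), ('grip_bay', [[-5.4, 3.8]]), ('end_wall', [[11.2, 18.2]])]
from [ 0.421  0.228  0.265 85.743]
[42.5, 25.3, 65.1, 1.1]
[42.5, 25.3, 115.1, 1.1]
[42.5, 25.3, 155.1, 1.1]
[42.5, 25.3, 185.1, 1.1]
[42.5, 25.3, 210.1, 1.1]
```

>>> servo_tool(
  deltas=[
    [[21,12,25,1,-1],[42,25,65,1,-1],[42.5,25.5,105,1,-1],[42.5,25.5,130,1,-1],[42.5,25.5,150,1,-1],[42.5,25.5,160,1,-1],[42.5,25.5,160,1,-1],[42.5,25.5,160,1,-1]],
  ],
)

```text
time_s: 21.2
ee_pos: [0.4502, 0.2689, 0.1061]
tcp_rot: [[0.092, 0.996, 0.001], [0.996, -0.092, 0.001], [0.001, 0.001, -1.0]]
contact_force: [0.0, -0.3, 0.1]
finger_gap: 0.0855
finger_force: 0.0
```

```bash
python3 - <<'E'
from h import *
import station; print(tip_extent if not callable(tip_extent) else tip_extent())
s=state(); p=np.array(s["ee_pos"]); print(s["time_s"],p,s["contact_force"])
q=np.array([.4571,.2669,np.radians(-5.39)]); a=q[2]; R=np.array([[np.cos(a),-np.sin(a)],[np.sin(a),np.cos(a)]])
print(R.T@(p[:2]-q[:2])*1e3, np.degrees(np.arctan2(s["tcp_rot"][1][0],s["tcp_rot"][0][0])))
E
```

```text
0.022
21.2 [0.45020033 0.26889742 0.10613963] [ 0.0229021  -0.34917302  0.07180114]
[-7.05678799  1.34047579] 84.7349681889757
```

>>> servo_tool(
  deltas=[
    [[0,0,15,0,-1],[0,0,30,0,-1],[0,0,40,0,-1],[0,0,45,0,-1],[0,0,45,0,-1],[3,0,45,0,-1],[6,0,45,0,-1],[8,0,45,0,-1]],
  ],
)

```text
time_s: 22.0
ee_pos: [0.4507, 0.2772, 0.0608]
tcp_rot: [[0.091, 0.996, 0.001], [0.996, -0.091, 0.001], [0.001, 0.001, -1.0]]
contact_force: [0.0, -0.1, -0.1]
finger_gap: 0.0856
finger_force: 0.0
```

>>> servo_tool(
  deltas=[
    [[1,0,0,0,-1],[2,0,0,0,-1],[3,0,0,0,-1],[4,0,0,0,-1],[5,0,0,0,-1],[6,0,0,0,-1],[6,0,0,0,-1],[6,0,0,0,-1]],
  ],
)

```text
time_s: 22.8
ee_pos: [0.4508, 0.2826, 0.0601]
tcp_rot: [[0.092, 0.996, -0.0], [0.996, -0.092, -0.0], [-0.0, -0.0, -1.0]]
contact_force: [-0.3, 0.4, 0.3]
finger_gap: 0.0854
finger_force: 0.0
```

```bash
cat >> h.py <<'E'
q=np.array([.4571,.2669,np.radians(-5.39)]); R2=np.array([[np.cos(q[2]),-np.sin(q[2])],[np.sin(q[2]),np.cos(q[2])]])
G=lambda p:np.r_[R2.T@(np.array(p)[:2]-q[:2])*1e3,np.array(p)[2]*1e3].round(1)
def rep(cams=("wrist","scene","side"),ts=("end_wall","grip_bay","leg_index","lever_tip","mark")):
    s=state(); print(s["time_s"],"tcp",G(s["ee_pos"]),"F",np.round(s["contact_force"],1),s["finger_gap"],s["finger_force"])
    for n in cams:
        c=capture(n); np.savez("last_%s.npz"%n,**{k:np.array(v) for k,v in c.items()})
        print(n,[(t,[G(d["centre"]).tolist()+[round(d["confidence"],2)] for d in mark_of(n,t)[:2]]) for t in ts])
E
python3 - <<'E'
from h import *
rep()
# geometry from wrist range: heights in gauge frame on a grid
c=np.load("last_wrist.npz"); 
R,t=RT(c); v,u=np.mgrid[0:420,0:560]; z=c["range_z"].ravel()
p=cv2.undistortPoints(np.stack([u.ravel(),v.ravel()],1).astype(float).reshape(-1,1,2),c["K"],c["D"].astype(float)).reshape(-1,2)
P=(np.c_[p*z[:,None],z]-t)@R; ok=(z>0)
X=(P[:,:2]-q[:2])@R2*1e3; Z=P[:,2]*1e3
for y in range(64,-60,-4): print("%4d"%y,' '.join("%3d"%np.median(Z[m]) if (m:=ok&(abs(X[:,0]-x)<2)&(abs(X[:,1]-y)<2)).sum()>0 else "  ." for x in range(-72,60,4)))
E
```

```text
22.8 tcp [-7.8 15.  60.1] F [-0.3  0.4  0.3] 0.08542853978753497 0.0
wrist [('end_wall', [[10.9, 18.2, 48.5, 0.59]]), ('grip_bay', [[-7.4, 8.8, 50.5, 0.76], [15.4, 17.9, 48.1, 0.69]]), ('leg_index', [[-38.8, -53.7, 15.7, 0.78]]), ('lever_tip', [[-33.1, 6.5, 53.8, 0.91]]), ('mark', [[-37.7, 18.2, 15.1, 0.72]])]
scene [('end_wall', [[12.5, 20.2, 52.2, 0.7]]), ('grip_bay', [[-3.1, 2.6, 48.4, 0.7]]), ('leg_index', [[-41.3, -55.0, 14.0, 0.68]]), ('lever_tip', [[-39.2, 5.6, 53.3, 0.85]]), ('mark', [[-35.3, 11.7, 20.5, 0.57]])]
side [('end_wall', [[10.2, 18.9, 49.6, 0.56]]), ('grip_bay', [[-1.8, 278.4, -2.2, 0.65], [-8.8, 4.4, 49.3, 0.63]]), ('leg_index', []), ('lever_tip', [[-34.2, 4.7, 50.3, 0.57]]), ('mark', [[-36.9, 14.1, 15.5, 0.44]])]
  64   0   0   0   0  11  13  13  13  13  13  13  25  24  13  13  13  14  25  26  25  25  26  26  25  25  25  25  25  14  13  13  13  11
  60   0   0   0   0  11  13  13  13  13  13  13  25  25  13  13  13  14  25  25  25  25  26  26  25  25  26  25  25  14  13  13  13  10
  56   0   0   0   0  12  13  13  13  13  13  13  25  24  13  13  13  14  26  25  
[... 3190 characters left out ...]
 34  13  13   0
 -40   0   0   0   0  13  13  14  14  14   .   .   .  60  61  62  61  35  60  62  61  61  34  34  34  34  35  34  34  34  34  14  13   0
 -44   0   0   0   0  12  13  14  14  14  14   .   .   .  60  60  60  51  54  61  60  56  48  46  46  46  49  50  51  51  49  45  13   0
 -48   0   0   0   0  13  14  15  14  14  14  29  25   .   .   .   .   .   .   .   .   .   .   .   .   .  62  63  63  63  63  14  13   0
 -52   0   0   0   0  12  16  16  14  14  19  29  29  29   .   .   .   .   .   .   .   .   .   .   .   .   .   .   .  63  63  13  13   0
 -56   0   0   0   0  12  13  14  14  14  13  13   .   .   .   .   .   .   .   .   .   .   .   .   .   .   .   .   .   .   .   .  12   0
```

```bash
python3 - <<'E'
from h import *
c=np.load("last_wrist.npz"); 
R,t=RT(c); v,u=np.mgrid[0:420,0:560]; z=c["range_z"].ravel()
p=cv2.undistortPoints(np.stack([u.ravel(),v.ravel()],1).astype(float).reshape(-1,1,2),c["K"],c["D"].astype(float)).reshape(-1,2)
P=(np.c_[p*z[:,None],z]-t)@R; X=(P[:,:2]-q[:2])@R2*1e3; Z=P[:,2]*1e3
for x in (-64,-60,-56,-52,-48,-44,32,34,36,38,40,44,48,52):
    o=[]
    for y in range(0,34,3):
        m=(z>0)&(abs(X[:,0]-x)<1.5)&(abs(X[:,1]-y)<1.5)&(Z>66); o.append("%d-%d"%(Z[m].min(),Z[m].max()) if m.any() else ".")
    print(x,o)
E
```

```text
-64 ['.', '.', '.', '133-136', '133-136', '133-136', '133-137', '92-136', '93-152', '124-151', '.', '.']
-60 ['.', '.', '130-134', '131-134', '131-135', '132-134', '132-134', '87-135', '89-134', '120-134', '123-128', '.']
-56 ['.', '.', '133-136', '132-138', '132-134', '133-134', '.', '.', '135-138', '85-138', '124-137', '.']
-52 ['.', '.', '.', '.', '.', '.', '117-119', '118-143', '99-143', '84-143', '130-138', '.']
-48 ['.', '.', '84-109', '82-111', '82-113', '82-116', '81-147', '82-148', '83-148', '84-148', '128-148', '143-147']
-44 ['.', '.', '.', '.', '.', '.', '.', '148-150', '148-150', '131-152', '139-152', '141-153']
32 ['.', '.', '.', '.', '.', '.', '.', '147-150', '147-150', '129-151', '131-150', '142-150']
34 ['.', '.', '85-95', '95-106', '89-109', '99-116', '87-147', '85-148', '84-148', '92-148', '128-148', '143-148']
36 ['.', '85-105', '82-109', '81-111', '81-112', '80-143', '81-146', '80-146', '81-146', '84-146', '127-146', '145-146']
38 ['.', '.', '104-106', '.', '105-108', '90-143', '117-119', '92-143', '98-144', '84-144', '127-144', '.']
40 ['.', '.', '.', '.', '.', '.', '.', '118-139', '117-141', '84-141', '126-139', '.']
44 ['.', '.', '131-135', '131-136', '132-134', '132-134', '132-134', '132-134', '112-137', '86-136', '123-133', '.']
48 ['.', '131-132', '130-132', '132-135', '132-135', '131-136', '132-136', '87-136', '87-135', '121-132', '128-130', '.']
52 ['.', '.', '.', '134-136', '133-136', '133-137', '133-137', '123-137', '124-150', '142-149', '141-146', '.']
```

```bash
python3 - <<'E'
from h import *
c=np.load("last_wrist.npz"); s=state(); p=np.array(s["ee_pos"]); R=np.array(s["tcp_rot"])
for dz in (-20,-10,0,9,22): print(dz,[proj(c,p+R@(np.array([x,yy,dz])/1e3)).round(0)[0].tolist() for x in(-11,11) for yy in(-42.5,42.5)])
g=cv2.cvtColor(c["image"],cv2.COLOR_RGB2GRAY); z=c["range_z"]
print("range"); 
for r in range(180,330,8): print(r,(z[r,130:200:6]*1000).astype(int),(z[r,370:440:6]*1000).astype(int))
Rc,t=RT(c); print("cam in tool mm",(R.T@(-Rc.T@t-p)*1000).round(0))
E
```

```text
-20 [[175.0, 317.0], [387.0, 317.0], [170.0, 267.0], [392.0, 267.0]]
-10 [[181.0, 305.0], [381.0, 305.0], [177.0, 257.0], [385.0, 257.0]]
0 [[187.0, 294.0], [376.0, 293.0], [183.0, 248.0], [379.0, 248.0]]
9 [[192.0, 284.0], [371.0, 284.0], [188.0, 241.0], [374.0, 241.0]]
22 [[198.0, 273.0], [365.0, 273.0], [195.0, 232.0], [368.0, 232.0]]
range
180 [214 213 214 214 214 214 213 213 213 213 213 199] [199 199 200 200 201 215 214 213 214 213 214 215]
188 [215 215 215 214 215 214 215 215 215 216 215 203] [201 200 200 199 201 215 215 214 215 214 215 215]
196 [216 216 216 215 216 216 215 215 216 216 215 215] [202 202 201 201 216 215 216 216 216 216 216 215]
204 [219 218 217 218 217 217 216 216 218 218 217 217] [202 203 202 202 217 217 217 218 219 218 217 218]
212 [220 219 218 218 218 219 219 218 219 219 218 218] [204 205 204 204 218 218 219 218 219 219 219 218]
220 [221 221 220 222 221 219 220 220 221 220 220 221] [195 194 206 205 221 220 218 219 221 220 221 221]
228 [222 222 221 222 220 222 221 222 222 210 208 209] [181 181 180 181 182 221 220 222 222 221 221 221]
236 [222 222 223 224 223 2
[... 556 characters left out ...]
 214 231 230 134 132 133 132 230 231 229]
284 [231 135 126 126 125 126 134 141 232 232 231 232] [194 194 216 232 231 136 129 126 125 126 135 232]
292 [128 120 121 120 119 127 133 140 232 233 232 234] [195 196 218 234 144 134 129 122 121 120 122 129]
300 [115 115 116 115 121 127 133 141 234 236 234 235] [196 195 219 234 142 136 130 122 116 116 116 115]
308 [110 111 111 115 121 127 132 141 236 237 236 236] [196 221 220 236 143 135 129 120 117 112 111 111]
316 [106 106 110 116 120 127 133 141 237 237 238 237] [198 222 222 238 142 135 129 122 116 112 108 106]
324 [104 105 110 115 120 126 133 140 239 238 240 239] [200 224 239 239 240 135 128 122 117 112 106 104]
cam in tool mm [  70.    1. -151.]
```

Open, the fingertips sit about 21 mm behind the TCP, so they were above the wall and the leg hasn't moved. I back off in y and go 28 mm lower.

>>> servo_tool(
  deltas=[
    [[-8,0,0,0,-1],[-14,0,0,0,-1],[-14,0,8,0,-1],[-14,0,16,0,-1],[-14,0,23,0,-1],[-14,0,28,0,-1],[-12,0,28,0,-1],[-9,0,28,0,-1]],
  ],
)

```text
time_s: 24.5
ee_pos: [0.4499, 0.2738, 0.0319]
tcp_rot: [[0.092, 0.996, -0.0], [0.996, -0.092, -0.0], [-0.0, -0.0, -1.0]]
contact_force: [0.0, -0.1, 0.9]
finger_gap: 0.0854
finger_force: 0.0
```

>>> servo_tool(
  deltas=[
    [[1,0,0,0,-1],[2,0,0,0,-1],[3,0,0,0,-1],[4,0,0,0,-1],[5,0,0,0,-1],[6,0,0,0,-1],[6,0,0,0,-1],[6,0,0,0,-1]],
  ],
)

```text
time_s: 25.3
ee_pos: [0.4504, 0.2789, 0.032]
tcp_rot: [[0.092, 0.996, -0.001], [0.996, -0.092, -0.001], [-0.001, -0.0, -1.0]]
contact_force: [0.4, -5.2, -1.4]
finger_gap: 0.0853
finger_force: 2.5
```

```bash
python3 - <<'E'
from h import *
rep(("wrist",))
E
```

```text
25.3 tcp [-7.8 11.3 32. ] F [ 0.4 -5.2 -1.4] 0.08525240409348052 2.4747432733420283
wrist [('end_wall', [[10.8, 25.2, 47.8, 0.84]]), ('grip_bay', [[-7.4, 13.2, 54.3, 0.79]]), ('leg_index', [[-36.8, -52.4, 16.8, 0.79]]), ('lever_tip', [[-35.4, 9.7, 52.0, 0.77]]), ('mark', [[-35.9, 16.9, 13.4, 0.79]])]
```

>>> servo_tool(
  deltas=[
    [[6,0,0,0,-1],[14,0,0,0,-1],[22,0,0,0,-1],[30,0,0,0,-1],[38,0,0,0,-1],[46,0,0,0,-1],[54,0,0,0,-1],[60,0,0,0,-1]],
  ],
)

```text
time_s: 26.4
ee_pos: [0.4564, 0.3386, 0.0319]
tcp_rot: [[0.092, 0.996, 0.0], [0.996, -0.092, -0.002], [-0.002, 0.0, -1.0]]
contact_force: [2.1, -6.2, -2.0]
finger_gap: 0.0855
finger_force: 3.1
```

>>> servo_tool(
  deltas=[
    [[1,0,0,0,-1],[2,0,0,0,-1],[2,0,0,0,-1],[2,0,0,0,-1],[2,0,0,0,-1],[2,0,0,0,-1],[2,0,0,0,-1],[2,0,0,0,-1]],
  ],
)

```text
time_s: 27.2
ee_pos: [0.4566, 0.3405, 0.032]
tcp_rot: [[0.092, 0.996, 0.0], [0.996, -0.092, -0.001], [-0.001, 0.001, -1.0]]
contact_force: [3.2, -4.5, -2.1]
finger_gap: 0.0854
finger_force: 2.6
```

```bash
python3 - <<'E'
from h import *
rep()
c=np.load("last_wrist.npz"); pr=lambda gx,gy,z: proj(c,np.r_[R2@np.array([gx,gy])/1e3+q[:2],z])[0].round(1)
print("expect mark px",pr(-36,15.1,.016),pr(-45,15.1,.018),"scale 10mm",pr(-36,5.1,.016))
u,v=pr(-36,15.1,.016).astype(int); g=cv2.cvtColor(c["image"],cv2.COLOR_RGB2GRAY)
np.set_printoptions(linewidth=200); print(v-16,u-22); print(g[v-16:v+18,u-22:u+22])
E
```

```text
27.2 tcp [-7.4 73.2 32. ] F [ 3.2 -4.5 -2.1] 0.08544429335574423 2.550192622002214
wrist [('end_wall', [[13.4, 88.0, 48.4, 0.75]]), ('grip_bay', [[-4.1, 75.8, 51.3, 0.96]]), ('leg_index', [[-35.7, 11.8, 13.5, 0.65]]), ('lever_tip', [[-33.5, 71.1, 52.1, 0.96]]), ('mark', [[-34.5, 17.5, 12.8, 0.8]])]
scene [('end_wall', [[8.7, 86.5, 50.4, 0.6], [-40.5, 72.8, 54.8, 0.55]]), ('grip_bay', [[-2.5, 67.5, 46.5, 0.8]]), ('leg_index', [[-42.2, 14.0, 15.2, 0.73]]), ('lever_tip', [[-39.7, 70.1, 51.1, 0.51], [-3.6, -0.3, -2.5, 0.29]]), ('mark', [[-34.5, 12.1, 16.8, 0.46], [187.3, 25.7, -2.8, 0.28]])]
side [('end_wall', [[12.7, 86.1, 47.9, 0.74]]), ('grip_bay', [[-7.8, 66.6, 49.2, 0.85]]), ('leg_index', [[-37.2, 9.6, 18.5, 0.81]]), ('lever_tip', [[-36.6, 73.3, 51.1, 0.7]]), ('mark', [[-5.9, 0.9, 0.5, 0.57], [-41.8, 14.5, 16.7, 0.46]])]
expect mark px [227.7 358.6] [210.1 360.9] scale 10mm [228.6 374.1]
342 205
[[164 169 166 ...  33  35  30]
 [169 167 169 ...  28  33  28]
 [170 167 167 ...  24  32  29]
 ...
 [158 161 166 ...  60  57  57]
 [160 161 163 ...  61  60  60]
 [158 161 164 ...  57  59  58]]
```

```bash
python3 - <<'E'
from h import *
np.set_printoptions(linewidth=250,threshold=99999)
c=np.load("last_wrist.npz"); g=cv2.cvtColor(c["image"],cv2.COLOR_RGB2GRAY); print(g[340:384:1,200:244])
def pts(c):
    R,t=RT(c); v,u=np.mgrid[0:420,0:560]; z=c["range_z"].ravel()
    p=cv2.undistortPoints(np.stack([u.ravel(),v.ravel()],1).astype(float).reshape(-1,1,2),c["K"],c["D"].astype(float)).reshape(-1,2)
    P=(np.c_[p*z[:,None],z]-t)@R; return np.c_[(P[:,:2]-q[:2])@R2*1e3,P[:,2]*1e3][z>0]
for n in ("wrist","scene","side"):
    P=pts(np.load("last_%s.npz"%n)); m=(P[:,2]>61)&(P[:,2]<67)&(P[:,0]>-22)&(P[:,0]<50)&(P[:,1]>75)&(P[:,1]<110); print(n,m.sum(),np.percentile(P[m,1],[0,2,10,50,90,98,100]).round(1))
E
```

```text
[[161 160 159 160 166 169 168 165 169 167 170 167 167 170 170 165 130  82  56  59  60  61  60  56  61  55  61  58  57  55  42  38  39  31  28  33  28  31  30  30  33  32  35  26]
 [161 160 159 159 167 168 168 167 167 170 167 169 169 167 169 169 168 130  56  56  62  60  61  59  61  61  59  60  56  57  48  45  34  35  32  33  28  31  36  31  28  33  26  32]
 [162 158 158 160 165 164 169 166 169 170 167 168 168 167 165 168 163 165  83  56  56  61  61  63  61  63  61  62  59  54  48  49  44  36  35  32  26  26  34  31  31  27  29  30]
 [162 159 159 160 166 169 167 169 168 169 167 165 168 168 166 168 164 166 135  83  61  58  60  61  61  59  59  59  57  53  54  52  42  40  39  34  30  29  28  30  32  30  27  26]
 [162 159 157 159 163 170 167 167 169 170 167 169 168 167 166 167 164 168 165 133  55  58  60  60  62  62  64  62  58  58  61  55  49  45  39  39  32  26  25  31  30  28  30  30]
 [127 124 123 125 159 168 169 166 169 166 167 169 166 167 166 167 150 151 152 148  62  56  60  62  63  62  62  58  65  56  57  53  53  46  44  41  32  31  31  29  31  30  30  28]
 [101  96  98  95 122 128 
[... 6215 characters left out ...]
26  23  15  13  19  22]
 [158 158 162 162 161 161 161 164 163 164 163 165 163 162 164 115  22  17  23  26  17  23  17  22  23  17  19  24  26  17  23  26  22  10  18  16  24  19  17  15  23  22  26  20]
 [156 159 162 160 160 159 162 165 164 164 164 164 165 163 147  92  13  18  24  12  31  11  24  22  16  24  24  15  19  20  15  20  24  12  23  18  25  18  20  19  23  19  17  16]
 [159 156 157 164 161 159 163 163 165 164 163 163 161 161 120  41  16  14  23  18  19  21  21  20  16  15  26  22  20  24  19  26  24  17  17  21  21  19  21  21  13  22  23  16]]
wrist 6342 [75.  76.5 81.2 90.1 94.2 95.  95.8]
scene 89 [75.3 77.6 81.9 87.2 91.3 92.9 93.6]
side 93 [75.  77.7 81.2 84.6 88.5 91.3 91.8]
```

The clip's nose shows at raw row ≈360.5, and the index needle's lower end at about row 360–361, column 228. The estimates say 0.5–2 mm is still missing, so I nudge 1.3 mm further, centre on the rib, and hold.

>>> servo_tool(
  deltas=[
    [[0.7,1,0,0,-1],[1.3,2,0,0,-1],[1.3,2,0,0,-1],[1.3,2,0,0,-1],[1.3,2,0,0,-1],[1.3,2,0,0,-1],[1.3,2,0,0,-1],[1.3,2,0,0,-1]],
  ],
)

```text
time_s: 28.9
ee_pos: [0.457, 0.3416, 0.032]
tcp_rot: [[0.092, 0.996, -0.004], [0.996, -0.092, -0.002], [-0.003, -0.003, -1.0]]
contact_force: [-2.7, -5.3, 1.1]
finger_gap: 0.0854
finger_force: 2.9
```

```bash
python3 - <<'E'
from h import *
np.set_printoptions(linewidth=250,threshold=99999)
rep(("wrist","side","scene"),("leg_index","mark","lever_tip"))
c=np.load("last_wrist.npz"); g=cv2.cvtColor(c["image"],cv2.COLOR_RGB2GRAY); print(g[350:376,204:236])
E
```

```text
28.9 tcp [-7.1 74.3 32. ] F [-2.7 -5.3  1.1] 0.08539035975956097 2.8894079464953393
wrist [('leg_index', [[-36.1, 10.6, 17.7, 0.87]]), ('mark', [[-35.2, 19.0, 14.1, 0.93]]), ('lever_tip', [[-31.0, 73.5, 52.4, 0.64]])]
side [('leg_index', [[-34.7, 10.5, 14.8, 0.9]]), ('mark', [[-39.5, 13.4, 16.2, 0.62], [-5.0, 2.4, 0.6, 0.62]]), ('lever_tip', [[-36.3, 68.6, 53.0, 0.62]])]
scene [('leg_index', [[-39.1, 12.6, 13.8, 0.62]]), ('mark', [[-33.7, 13.0, 19.2, 0.45]]), ('lever_tip', [[-37.0, 71.0, 50.9, 0.78]])]
[[ 96  97  98  98 161 167 166 169 168 167 169 167 165 166 164 165 131 128  85  56  62  61  63  60  60  59  61  58  59  56  56  49]
 [ 96 101  96 101 113 121 121 124 121 120 122 123 126 124 126 124  97  95  90  92  59  59  59  61  59  60  60  60  61  59  53  50]
 [ 78  79  80  83  83  80  82  87  91  96  95  95  96  95  93  95  95  97  98 148  53  60  59  60  63  62  60  63  62  59  57  54]
 [ 63  63  60  61  62  62  61  63  73  94  94  95  95  97  94  97  96  94  99 161  93  58  58  60  59  61  60  60  62  60  58  55]
 [ 70  68  69  73  64  67  72  65  61  93  95  99  99  98  95  95  9
[... 2114 characters left out ...]
 34  33  34  29  32  83 108 109 112 138  92]
 [159 162 165 165 148 100  78  86  86  85  86  88  89  83  81  80  79  79  80  45  27  30  31  31  33  35  31  29  29  29  32  34]
 [158 159 163 166 158 143 136 136 135 134 132 133 130 126 125 121 120 120  65  37  33  34  33  29  30  31  33  31  34  34  36  29]
 [159 160 165 166 164 164 166 165 165 164 165 163 164 167 165 164 165 164  90  42  27  32  36  30  36  32  29  30  32  31  32  34]
 [159 158 165 165 167 165 165 165 167 167 167 165 165 165 164 165 165 163 100  51  50  54  53  49  48  48  52  47  49  47  48  46]
 [160 160 162 163 163 164 167 166 163 166 165 164 165 164 168 164 161 164 109  69  66  66  65  63  66  67  65  62  67  63  62  60]]
```

>>> servo_tool(
  deltas=[
    [[0.5,0,0,0,-1],[1,0,0,0,-1],[1,0,0,0,-1],[1,0,0,0,-1],[1,0,0,0,-1],[1,0,0,0,-1],[1,0,0,0,-1],[1,0,0,0,-1]],
  ],
)

```text
time_s: 30.3
ee_pos: [0.4571, 0.3426, 0.032]
tcp_rot: [[0.092, 0.996, -0.003], [0.996, -0.092, -0.002], [-0.003, -0.003, -1.0]]
contact_force: [-2.3, -5.6, 2.3]
finger_gap: 0.0852
finger_force: 2.8
```

>>> servo_tool(
  deltas=[
    [[0,0,0,0,-0.3],[0,0,0,0,0],[0,0,0,0,0.1],[0,0.5,0,0,0.2],[0,1,0,0,0.3],[0,1,0,0,0.3],[0,1,0,0,0.3],[0,1,0,0,0.3]],
  ],
  squeeze=50,
)

```text
time_s: 31.1
ee_pos: [0.4594, 0.3432, 0.0338]
tcp_rot: [[0.092, 0.996, -0.001], [0.996, -0.092, -0.001], [-0.001, -0.001, -1.0]]
contact_force: [-3.1, -5.9, 7.4]
finger_gap: 0.0302
finger_force: 6.7
```

```bash
python3 - <<'E'
from h import *
rep(("wrist","scene","side"),("leg_index","mark","lever_tip","end_wall","grip_bay"))
E
```

```text
31.1 tcp [-4.9 76.2 33.8] F [-3.1 -5.9  7.4] 0.030161828940698302 6.71256311237812
wrist [('leg_index', [[-34.2, 15.0, 16.5, 0.59]]), ('mark', []), ('lever_tip', [[-15.2, 82.5, 51.4, 0.82]]), ('end_wall', [[15.5, 89.1, 47.2, 0.79]]), ('grip_bay', [[15.3, 88.9, 49.6, 0.36]])]
scene [('leg_index', [[-40.0, 16.9, 11.5, 0.64], [-30.1, -111.0, 40.1, 0.24]]), ('mark', [[-34.6, 12.6, 17.8, 0.57], [-4.9, 1.7, -0.4, 0.29]]), ('lever_tip', [[-14.9, 80.6, 52.6, 0.74]]), ('end_wall', [[11.7, 88.1, 53.5, 0.81]]), ('grip_bay', [[-1.5, 72.5, 48.2, 0.57]])]
side [('leg_index', [[-36.2, 16.3, 16.8, 0.55], [-30.1, -110.0, 43.6, 0.41]]), ('mark', [[-39.0, 14.6, 15.5, 0.63], [-8.1, 74.1, 48.5, 0.33]]), ('lever_tip', [[-16.3, 76.5, 54.4, 0.56], [125.1, 229.4, 2.6, 0.23]]), ('end_wall', [[11.7, 88.3, 51.7, 0.74]]), ('grip_bay', [[-5.9, 74.7, 47.9, 0.75]])]
```

```bash
python3 - <<'E'
from h import *
np.set_printoptions(linewidth=250,threshold=99999)
c=np.load("last_wrist.npz"); pr=lambda gx,gy,z: proj(c,np.r_[R2@np.array([gx,gy])/1e3+q[:2],z])[0].round(1)
a=pr(-36,14.5,.016); print(a,pr(-45,14.5,.018),pr(-36,4.5,.016)); u,v=a.astype(int)
g=cv2.cvtColor(c["image"],cv2.COLOR_RGB2GRAY); print(v-13,u-24); print(g[v-13:v+16,u-24:u+12])
R,t=RT(c); vv,uu=np.mgrid[0:420,0:560]; z=c["range_z"].ravel()
p=cv2.undistortPoints(np.stack([uu.ravel(),vv.ravel()],1).astype(float).reshape(-1,1,2),c["K"],c["D"].astype(float)).reshape(-1,2)
P=(np.c_[p*z[:,None],z]-t)@R; P=np.c_[(P[:,:2]-q[:2])@R2*1e3,P[:,2]*1e3][z>0]
m=(P[:,2]>61)&(P[:,2]<67)&(P[:,0]>-22)&(P[:,0]<50)&(P[:,1]>75)&(P[:,1]<110); print(np.percentile(P[m,1],[50,90,98,100]).round(1))
E
```

```text
[223.7 362. ] [206.3 364.2] [224.6 377.2]
349 199
[[ 25  23  16  20  19  20  15  22  23  24  26  26  18  18  17  21  15  26  21  10  18  16  21  16  20  19  21  22  12  20  20  21  22  28  31  32]
 [ 23  23  24  27  15  22  15  22  14  22  22  15  14  15  22  18  22  21  19  26  23  27  16  15  28  26  25  14  19  17  20  24  25  38  65  33]
 [ 15  24  22  13  23  17  15  26  25  21  25  15  23  18  17  22  11  15  17  16  22  15  25  26  20  21  19  19  29  26  12  26  22  59 102  40]
 [ 23  11  16  29  26  31  23  16  27  24  27  22  15  21  28  14  21  21  26  22  31  13  26  16  31  23  25  21  25  28  30  17  20  77 134  44]
 [ 28  26  26  17  17  24  25  25  23  19  19  20  24  19  12  28  23  27  27  17  27  29  23  24  19  20  26  10  25  16  23  14  32  90 146  61]
 [ 22  12  16  24  12  17  28  23  27  19  20  24  27  23  18  22  17  17  20  23  21  22  23  21  18  14  17  22  24  14  29  20  29  93 152  71]
 [ 26  16  28  12  23  10  15  17  22  19  16  29  22  26  16  19  14  23  22  18  26  21  17  21  21  21  22  27  25  22  26  24  54 122 149  70]
 [ 11  20  25  27  28
[... 2535 characters left out ...]
  26  24  14  16  26  18  23  26  17  22  20  15  27  17  18  18  16  41  67  66  64  61]
 [ 18  22  26  26  26  27  24  24  23  26  17  17  17  15  20  25  15  25  18  22  20  20  28  14  22  26  22  22  28  27  22  30  68  68  71  70]
 [ 24  17  18  20  29  22  23  11  16  23  18  13  23  15  26  23  17  22  16  22  25  18  23  24  22  17  25  26  23  23  28  36  66  69  68  70]
 [ 24  19  17  23  21  18  22  16  21  16  31  18  26  18  24  18  21  23  20  22  22  16  18  24  18  25  21  26  24  26  26  33  66  66  68  66]
 [ 14  20  24  23  20  14  21  24  16  15  21  18  16  25  10  25  23  11  19  21  15  23  23  29  15  13  15  22  17  16  19  44 112 116  96  88]]
[92.3 97.  97.7 98.8]
```

The fingertips touch the bay floor and the index is about 1 mm past the mark. I raise 4 mm and ease back 1.2 mm before the final clench.

>>> servo_tool(
  deltas=[
    [[0,0,-2,0,0.3],[0,0,-4,0,0.3],[-0.4,0,-4,0,0.3],[-0.8,0,-4,0,0.3],[-1.2,0,-4,0,0.3],[-1.2,0,-4,0,0.3],[-1.2,0,-4,0,0.3],[-1.2,0,-4,0,0.3]],
  ],
)

```text
time_s: 32.8
ee_pos: [0.4584, 0.3419, 0.0356]
tcp_rot: [[0.092, 0.996, -0.002], [0.996, -0.092, -0.001], [-0.001, -0.002, -1.0]]
contact_force: [-3.4, -3.4, -1.4]
finger_gap: 0.03
finger_force: 2.2
```

```bash
cat >> h.py <<'E'
def wall():
    c=np.load("last_wrist.npz"); R,t=RT(c); vv,uu=np.mgrid[0:420,0:560]; z=c["range_z"].ravel()
    p=cv2.undistortPoints(np.stack([uu.ravel(),vv.ravel()],1).astype(float).reshape(-1,1,2),c["K"],c["D"].astype(float)).reshape(-1,2)
    P=(np.c_[p*z[:,None],z]-t)@R; P=np.c_[(P[:,:2]-q[:2])@R2*1e3,P[:,2]*1e3][z>0]
    m=(P[:,2]>61)&(P[:,2]<67)&(P[:,0]>-22)&(P[:,0]<50)&(P[:,1]>75)&(P[:,1]<110); print("wall",np.percentile(P[m,1],[50,90,98,100]).round(1))
E
python3 - <<'E'
from h import *
rep(("wrist","scene","side"),("leg_index","mark","lever_tip","end_wall")); wall()
E
```

```text
32.8 tcp [-5.7 74.8 35.6] F [-3.4 -3.4 -1.4] 0.030018964626908735 2.2343431413173676
wrist [('leg_index', [[-32.3, 12.9, 16.3, 0.59]]), ('mark', []), ('lever_tip', [[-10.4, 79.2, 51.5, 0.78]]), ('end_wall', [[13.7, 88.6, 48.6, 0.9]])]
scene [('leg_index', [[-41.2, 14.6, 13.6, 0.63]]), ('mark', [[-34.0, 12.6, 14.7, 0.53]]), ('lever_tip', [[-2.3, -1.2, -2.2, 0.55], [-15.9, 77.1, 52.8, 0.43]]), ('end_wall', [[8.5, 85.4, 52.0, 0.63], [-41.1, 16.6, 11.9, 0.35]])]
side [('leg_index', [[-37.2, 9.7, 14.4, 0.84]]), ('mark', [[-39.5, 17.7, 18.1, 0.62]]), ('lever_tip', [[-15.1, 75.9, 51.4, 0.63]]), ('end_wall', [[11.4, 86.7, 50.0, 0.82]])]
wall [91.1 95.6 96.4 97.1]
```

The leg followed back and now agrees with the mark on all the estimates. Final clench.

>>> servo_tool(
  deltas=[
    [[0,0,0,0,0.35],[0,0,0,0,0.4],[0,0,0,0,1],[0,0,0,0,1],[0,0,0,0,1],[0,0,0,0,1],[0,0,0,0,1],[0,0,0,0,1]],
  ],
  squeeze=50,
)

```text
time_s: 34.35
ee_pos: [0.4598, 0.3418, 0.0361]
tcp_rot: [[0.092, 0.996, 0.001], [0.996, -0.092, -0.0], [-0.0, 0.001, -1.0]]
contact_force: [0.8, -4.8, -2.8]
finger_gap: 0.0252
finger_force: 52.1
```

```bash
python3 - <<'E'
from h import *
rep(("wrist","scene","side"),("leg_index","mark","lever_tip","end_wall","probe_grip","ring_cutter")); wall()
E
```

```text
34.35 tcp [-4.4 74.8 36.1] F [ 0.8 -4.8 -2.8] 0.025173309264095653 52.13313840329647
wrist [('leg_index', []), ('mark', []), ('lever_tip', [[-10.4, 79.0, 50.6, 0.56]]), ('end_wall', [[14.3, 89.7, 48.1, 0.85]]), ('probe_grip', []), ('ring_cutter', [])]
scene [('leg_index', [[-38.2, 14.6, 14.0, 0.64]]), ('mark', [[-32.4, 11.6, 19.8, 0.55]]), ('lever_tip', [[-16.9, 77.2, 51.5, 0.51]]), ('end_wall', [[11.6, 85.2, 49.0, 0.57]]), ('probe_grip', []), ('ring_cutter', [[206.4, 183.7, -4.3, 0.74]])]
side [('leg_index', [[-37.2, 12.5, 17.8, 0.57]]), ('mark', []), ('lever_tip', [[-11.7, 75.6, 54.5, 0.4]]), ('end_wall', [[120.1, 229.7, 1.7, 0.75], [13.4, 86.8, 50.6, 0.7]]), ('probe_grip', [[184.6, 24.5, 177.0, 0.77]]), ('ring_cutter', [[208.3, 183.9, -1.5, 0.62], [185.4, 29.8, 137.5, 0.34]])]
wall [91.1 95.6 96.4 97.1]
```

The gap is 25.2 mm. The pads read about 2 mm under, as they did on the probe, so this is the 28 mm shut width. The leg is unmoved and the grip is 52 N. Handing in.

```bash
python3 -c "
from station import *
print(job_done())"
```

```text
the job is handed in; nothing more can be done
None
```

I handed the job in at about 34 s with every step carried out, but the hand-in gave no pass or fail: the zero button was pressed with about 8 N and the probe is back upright in the grey stand. The leg is set to the clip to within about 1–2 mm by my estimates (the fingers hid the mark at the end), and the lever is clamped shut under a 52 N grip.

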